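Load a bead jar into the rotary jar rack through its sprung fold-down step

ROBOT

A 6-joint arm with a two-finger parallel gripper is mounted at the origin on a cart in front of the work surface, level with it; the furniture and walls round the work are solid. World frame = base frame: x ahead of the robot, y to its left, z up, the work surface at z = 0. Lengths are in m, angles in degrees, forces in N, time in s.
With the tool pointing down it reaches from about 0.3 to 0.875 m from the base axis. Payload 4.2 kg.
Tool frame: the origin (TCP) lies at the very end of the fingers, on their centre line; the grasp point (between the pads) lies 19 mm behind it; z points along the fingers, y is the direction in which the jaws open and shut (so a half turn about z gives the same grasp; the last joint's range is limited). The gripper opens to 85 mm and grips with 20 to 120 N. Pads are 22 mm wide; open, the fingers measure 114 mm over their backs; the gripper's body (76 mm by 85 mm) begins 54 mm behind the grasp point. The pads swing forward as they close: fully open they stand 13 mm farther back than shut.
Start: joints at [67.437, 18.312, 89.639, -0, 72.044, -1.146], TCP at [0.21, 0.535, 0.201] pointing down, gripper open.
Joint ranges: [-177.97, 177.97], [-48.28, 115.42], [12.27, 149.76], [-77.06, 257.06], [2.81, 150.46], [-146.56, 146.56]. Speed limits (degrees/s): [147.25, 147.25, 180, 180, 180, 180].

INTERFACE

Orientations are given as a 3x3 rotation matrix whose columns are the frame's x, y, z axes.
In Python, from workcell import readout, eyes, job gives the robot as it stands. The module is installed in compiled form; this text tells all that it offers.
- The arm moves only by the shell command python3 -m jog 'ROWS' [FORCE]. ROWS is JSON, a list of rows, each an object with "offset": the shift along the world's x, y, z in cm, a list of three; "roll": the turn about the world's z in degrees; "jaw": the closure, from 0 (fully open) to 1 (shut). In form: [{"offset": [tx, ty, tz], "roll": roll, "jaw": jaw}, ...]. A call has exactly 5 rows; each row shifts and turns the commanded pose from where the row before left it; what a row does not reach is not made up. A row lasts 1/12 s, in which the tool goes at most 41.7 mm and 7.16 degrees, less where a joint would pass 70% of its speed; a pose out of reach is approached as far as the arm can. A call is refused whole if a number of a shift passes 4.17 or a number of a turn 7.16, either way. A call with a gripper value outside its range is refused whole. The fingers move at their own pace and stop on an object; FORCE is the grip in N (left out, the last holds). Time passes only in rows, so rows that do not move let the fingers close, or fill a call up. It gives the time, the measured TCP pose, the force and the opening at its end, in the units of the state.
- readout.get_state(): the state, without advancing time (a new reading comes with each control period).
- eyes.grab_frame(name): name is "side" or "top" or "wrist"; returns a dict with "image" (480x640x3 uint8, red, green, blue), "fovy" (degrees; the focal length in pixels is half the picture's height over the tangent of half this angle, whatever the lens; pixels are square), "cx", "cy" (the principal point, pixels), "extrinsics" (4x4, takes a point from camera to world coordinates). Camera axes: x right, y up, looking along -z (the intrinsics and any distortion apply to the point x, -y, -z); pixel columns grow to the right and rows downward; lengths in m; the calibration is good to about 2 mm. A picture is of the moment at which its call begins. There is no depth.
- job.finish_job(): hands the job in, once; it reports no verdict.
The state is a dict: "t": time; "qpos": joint angles; "joint_velocities": joint speeds; "tau": joint torques, N m; "ee_pos": TCP position; "tcp_rot": TCP orientation; "contact_force": force on the tool from outside, world axes, zero at the start; "moment": the same for the moment, N m; "gripper_width": opening from 0.0 (shut) to 1.0 (fully open).
Only numpy, scipy, OpenCV 4.12 (cv2) and the standard library are available. Lean on these libraries where they do the work, as an engineer would, in place of code of your own. Each camera call takes 0.05 s, during which the arm holds its last target. There are 200 camera calls.

TASK

Load the loose bead jar into the rotary jar rack: push the lever over so that the sprung loading step folds down and snaps open, turn the turntable so that its empty bay faces the step, and slide the jar, upright, over the step right into the bay until it stops. Then push the lever back over so that the step snaps shut behind the jar. Leave the spool, pliers, cutters, steel block and white pot where they lie.

Things in the scene. Friction and masses are not known exactly. Their poses are not given: they have to be found in the camera images.
- rack: Rotary jar rack, fixed on the tray: grey base plate, round gallery rail of steel rod (radius 79 mm, rod centre 55 mm above the tray, with a 68 mm wide gap at the front). Origin on the turntable's axis at tray level; z up. Its -x axis points out through the middle of the loading gap, where the step is; the step's lever is on the -y side. Its yaw and place differ from start to start.
- turntable (a joint): Turntable of the rack (rad): turns by hand about the rack's vertical axis, light friction, stays where it is left; positive is counter-clockwise from above. 0: the empty bay faces the loading gap exactly. Four bays 90 degrees apart, parted by low radial walls 3 mm thick; three hold a bead jar (fixed, tops 62 mm above the tray, outer edges 68 mm from the axis), one is empty.
- turn_knob (a point): Black bar knob on top of the turntable, on its axis: 50 mm long, 12 mm thick, upright sides from 74 to 104 mm above the tray; this point is 92 mm above the tray. Its frame turns with the turntable: the bar lies along the frame's x axis, and the frame's -x axis points to the empty bay.
- bay (a point): Where the centre of a jar sits when home in the empty bay, touching both walls of its V: 40.5 mm from the turntable's axis, 51 mm above the tray; turns with the turntable. The lower plate (radius 72 mm, top 40 mm above the tray) carries the jar; the upper plate (radius 40 mm, from 68 to 72 mm above the tray) covers half of it, so a jar goes in only from the side.
- step (a joint): Loading step (rad): steel flap hinged on a level axle across the gap. 0: stands upright and closes the gap, reaching 84 mm above the tray; 1.57: folded down to the front, level. A spring strut holds it against either stop; over-centre point at about 0.8: pushed well past it, the step snaps over by itself. It takes about 6 to 10 N at the lever's roller.
- step_plate (a point): Middle of the step's carrying face (flap 68 mm wide, 42 mm long); turns with the step. The axle is 80 mm in front of the rack's axis and 38 mm above the tray. With the step down this face is level, 41 mm above the tray (1 mm above the turntable's lower plate), from 84 to 126 mm in front of the rack's axis, with side rims 3 mm high, 64 mm apart inside.
- lever_end (a point): Middle of the black roller at the end of the step's lever: 18 mm thick, 19 mm long, turns freely on its pin, which lies level across the rack; 55 mm from the axle, 77 mm to the -y side of the rack's axis. It swings with the step: step upright, 41 mm in front of the rack's axis; step down, 119 mm in front; both 77 mm above the tray, 93 mm half-way. Push it along the rack's -x to open, +x to close.
- jar_mid (a point): Centre, half-way up, of the loose bead jar with a screw lid: round, 54 mm across, 22 mm high, about 20 to 30 g, standing upright on the tray outside the rack; z axis up. No other loose thing is a jar.
- bench_pin: Forked wooden bench pin, fixed to the bench, jutting out level over the left rear of the tray, 22 mm thick, underside 355 mm above the tray. It covers the ground from 0.46 to 0.70 m ahead of the robot and 0.15 to 0.40 m to its left (slanting, the near end at 0.46 and 0.17); wrist and arm must pass in front of it on the way between the jar and the rack.
- bench_vice: Vice on the bench's front edge, right of the rack and above the tray; its nearest part, an upright T-bar, stands 0.60 m ahead of the robot and 0.12 to 0.16 m to its right, from 376 to 473 mm above the tray: keep wrist and arm clear of it when working at the lever.
- spool_mid (a point): Spool of binding wire, 52 mm across, 28 mm high, standing on the tray; its centre. To be left alone.
- pliers_mid (a point): Flat-nose pliers with teal handles, 36 x 149 x 12 mm, lying on the tray; centre; long along its y axis. To be left alone.
- cutters_mid (a point): Yellow-handled cutters, 38 x 138 x 12 mm, lying on the tray; centre; long along its y axis. To be left alone.
- block_mid (a point): Steel bench block 75 x 75 x 22 mm lying on the tray; centre. To be left alone.
- pot_mid (a point): White plastic pot, 42 mm across, 34 mm high, standing on the tray; centre. To be left alone.
Things that resemble listed ones, but are neither listed nor needed, are in the scene too. Of the things that look like the part that bears jar_mid, the larger one is meant.

How it is judged:
By the outcome, as a careful person would: the job done as asked, in the order asked, and still so for the second after the job is handed in, with the robot touching nothing.
It also fails if it takes over 64 s, if anything falls off the work surface, if the arm or the gripper's body presses on something with over 40 N, if the wrist force passes 120 N, or if a joint passes its speed limit or range.

## Working session

There is one attempt and no reset: what is moved stays moved. The work goes in short steps, Python scripts to look and compute and a shell command to move; the robot and the scene stay as the last step left them, time stands still between calls to the robot, and variables do not carry over. Pictures are saved under pics/ and viewed, and the job is handed in when it is done.

```bash
mkdir -p pics; cat > h.py <<'E'
import numpy as np,cv2
from workcell import readout,eyes,job
def grab(n,f=None):
    d=eyes.grab_frame(n)
    if f: cv2.imwrite('pics/'+f,d['image'][...,::-1])
    return d
E
python3 - <<'E'
from h import *
import pickle
for n in ['top','side','wrist']:
    d=grab(n,n+'0.png'); pickle.dump(d,open(n+'0.pkl','wb'))
    print(n,{k:v for k,v in d.items() if k!='image'})
print(readout.get_state())
E
```

```text
top {'fovy': 51.85997736518161, 'cx': 328.35943046543076, 'cy': 238.3075402840178, 'extrinsics': array([[ 0.02413143,  0.97976142, -0.19870893,  0.32297395],
       [-0.99970658,  0.02323188, -0.00685752,  0.06647068],
       [-0.00210236,  0.19881611,  0.98003456,  1.22033708],
       [ 0.        ,  0.        ,  0.        ,  1.        ]])}
side {'fovy': 55.63026598047765, 'cx': 322.3391116980939, 'cy': 246.6547657917477, 'extrinsics': array([[-0.97761958,  0.10665236, -0.18134287,  0.36579202],
       [-0.21027811, -0.52225399,  0.82645864,  0.83382197],
       [-0.00656327,  0.84609458,  0.53299238,  0.7069767 ],
       [ 0.        ,  0.        ,  0.        ,  1.        ]])}
wrist {'fovy': 63.857284271300124, 'cx': 318.65764504331014, 'cy': 238.94760891412207, 'extrinsics': array([[ 0.36511316, -0.89393028, -0.25996353,  0.14300374],
       [ 0.93096246,  0.35024881,  0.10312457,  0.56230444],
       [-0.00113425, -0.27966843,  0.96009598,  0.37372082],
       [ 0.        ,  0.        ,  0.        ,  1.        ]])}
{'t': 0.15, 'qpos': array([ 6.74338786e+01,  1.83428864e+01,  8.96884061e+01,  2.18784703e-03,
        7.20433830e+01, -1.14556589e+00]), 'joint_velocities': array([-0.05578241, -0.15477622, -0.18473841,  0.03201277, -0.0840228 ,
       -0.02882352]), 'tau': array([ 7.96286804e-05, -4.15845537e+01, -2.34344691e+01,  2.05358265e-05,
        6.03309352e-03, -3.48896677e-06]), 'ee_pos': array([0.20983558, 0.53493938, 0.20079201]), 'tcp_rot': array([[-9.30920528e-01,  3.65221421e-01, -5.33696438e-04],
       [ 3.65221805e-01,  9.30919770e-01, -1.18960469e-03],
       [ 6.23594510e-05, -1.30234500e-03, -9.99999150e-01]]), 'contact_force': array([-0.68838402,  0.10944002, -0.17172593]), 'moment': array([-0.01006909, -0.02024215,  0.06112712]), 'gripper_width': 1.0040447970133803}
```

View pics/top0.png

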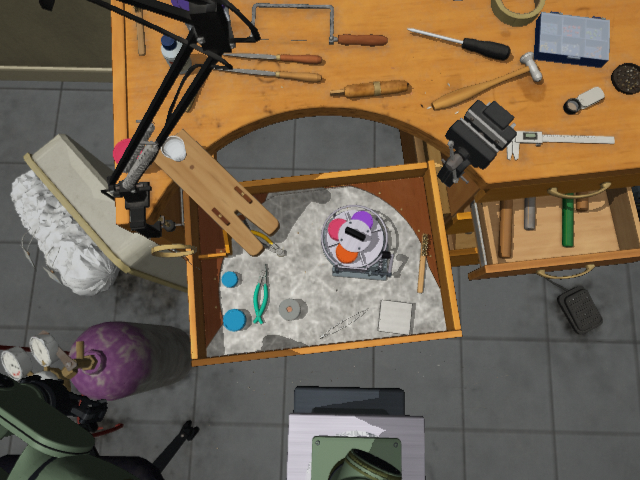

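View pics/side0.png

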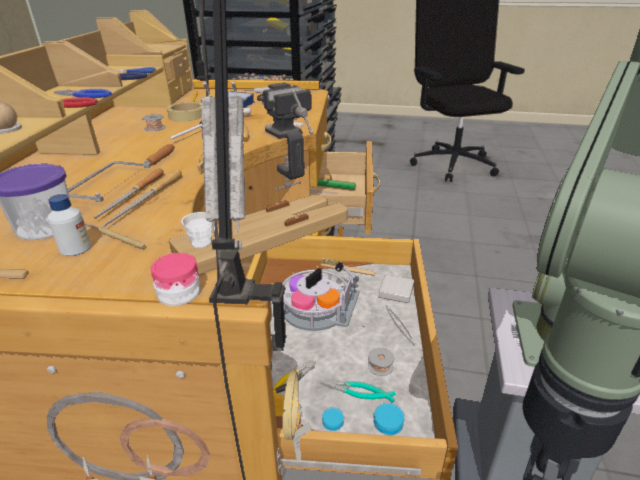

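View pics/wrist0.png

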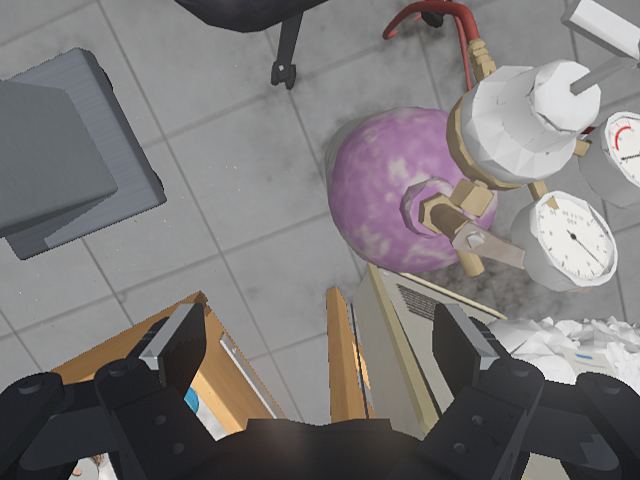

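The candidates for the loose jar are blue lids at top (231,279), which is small, and top (235,320), which is larger. The larger one fits the description. I'll enlarge both jars and the rack to confirm.

```bash
python3 - <<'E'
import cv2
t=cv2.imread('pics/top0.png');s=cv2.imread('pics/side0.png')
cv2.imwrite('pics/rackc.png',cv2.resize(t[190:300,300:440],None,fx=5.7,fy=5.4,interpolation=2))
a=cv2.resize(t[255:345,205:315],None,fx=3.6,fy=3.6,interpolation=2)
b=cv2.resize(s[260:440,270:430],None,fx=2.5,fy=2.5,interpolation=2)
import numpy as np
c=np.zeros((450,800,3),np.uint8);c[:a.shape[0],:a.shape[1]]=a;c[:450,400:800]=b
cv2.imwrite('pics/jarc.png',c)
E
```

```text
(no output)
```

View pics/rackc.png

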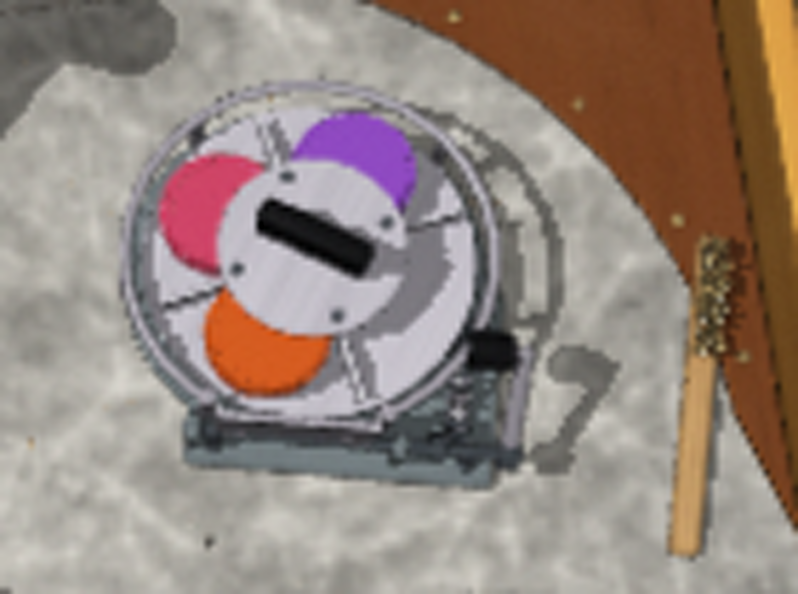

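View pics/jarc.png

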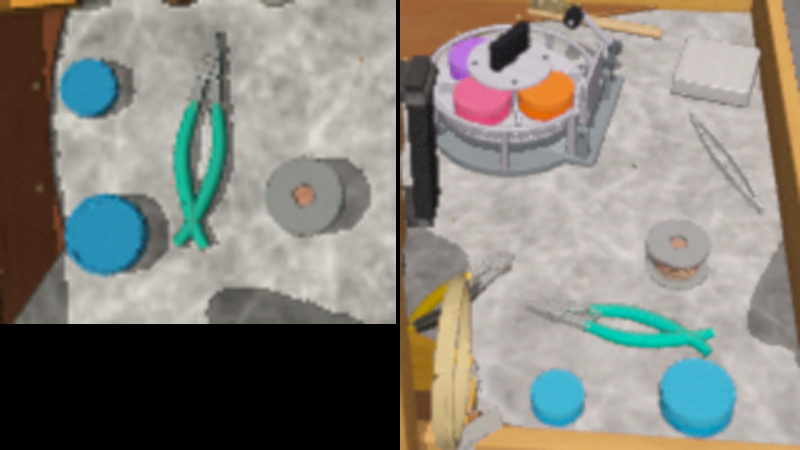

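The enlargement confirms it: the larger blue lid, at top (235,320) and side (389,418), is the jar. The gap of the rack faces the robot, the lever is on the right, and the empty bay currently faces right and slightly toward the robot. Next I'll measure.

```bash
cat >> h.py <<'E'
def ray(d,u,v):
    f=240/np.tan(np.radians(d['fovy']/2));R=d['extrinsics'][:3,:3]
    r=R@np.array([(u-d['cx'])/f,-(v-d['cy'])/f,-1.]);return d['extrinsics'][:3,3],r/np.linalg.norm(r)
def onz(d,u,v,z):
    o,r=ray(d,u,v);return o+r*(z-o[2])/r[2]
def tri(p):
    A=np.zeros((3,3));b=np.zeros(3)
    for d,u,v in p:
        o,r=ray(d,u,v);P=np.eye(3)-np.outer(r,r);A+=P;b+=P@o
    return np.linalg.solve(A,b)
def blobs(d,lo,hi,roi,amin=30):
    x0,y0,x1,y1=roi;h=cv2.cvtColor(d['image'],cv2.COLOR_RGB2HSV)[y0:y1,x0:x1]
    m=cv2.inRange(h,np.array(lo),np.array(hi));n,l,s,c=cv2.connectedComponentsWithStats(m)
    out=[]
    for i in range(1,n):
        if s[i,4]>=amin:
            q=np.argwhere(l==i)[:,::-1].astype(np.float32);r=cv2.minAreaRect(q)
            out.append((c[i]+[x0,y0],s[i,4],r[0]+np.array([x0,y0]),r[1],r[2]))
    return out
E
python3 - <<'E'
from h import *
import pickle
np.set_printoptions(precision=4,suppress=True)
T=pickle.load(open('top0.pkl','rb'));S=pickle.load(open('side0.pkl','rb'))
for n,d,roi in [('T',T,(205,260,300,340)),('S',S,(310,390,430,440))]:
    for b in blobs(d,(90,120,80),(115,255,255),roi): print(n,'blue',b, onz(d,*b[0],.022))
for n,d,roi in [('T',T,(320,205,400,280)),('S',S,(280,255,370,320))]:
    for b in blobs(d,(0,0,0),(179,255,45),roi,15): print(n,'blk',b, onz(d,*b[0],.104),onz(d,*b[0],.077))
for n,u,v in [('orange',347,251),('base L',332.3,276),('base R',387,279.5)]: print(n,onz(T,u,v,.006))
E
```

```text
T blue (array([229.3641, 278.959 ]), np.int32(195), array([229.5, 279. ]), (14.0, 15.0), 90.0) [0.4591 0.3137 0.022 ]
T blue (array([233.947 , 319.6768]), np.int32(396), array([234. , 319.5]), (21.0, 22.0), 90.0) [0.3615 0.2964 0.022 ]
S blue (array([388.4218, 418.7399]), np.int32(742), array([388.5, 419. ]), (30.0, 29.0), 90.0) [0.365  0.3049 0.022 ]
S blue (array([332.4601, 418.7713]), np.int32(376), array([332.3269, 418.8654]), (20.984426498413086, 21.57277488708496), 11.309932708740234) [0.4615 0.3252 0.022 ]
T blk (array([354.7615, 233.3231]), np.int32(130), array([354.8, 233.4]), (20.57182502746582, 6.260990142822266), 26.56505012512207) [0.5625 0.0135 0.104 ] [0.5683 0.0123 0.077 ]
T blk (array([385.2097, 254.4032]), np.int32(62), array([384.5, 254.5]), (11.0, 7.0), -0.0) [ 0.5148 -0.0569  0.104 ] [ 0.5194 -0.0599  0.077 ]
S blk (array([339.15, 265.75]), np.int32(20), array([339.2692, 265.8462]), (4.714951515197754, 4.437601566314697), 33.690067291259766) [ 0.515  -0.0274  0.104 ] [ 0.5217 -0.0659  0.077 ]
S blk (array([313.4759, 278.3862]), np.int32(145), array([313.2951, 278.2541]), (8.70650863647461, 19.589643478393555), 50.19443130493164) [0.5624 0.0332 0.104 ] [ 0.5712 -0.0027  0.077 ]
S blk (array([281.3125, 310.8125]), np.int32(64), array([281.5, 310. ]), (18.0, 3.0), 90.0) [0.6012 0.1549 0.104 ] [0.6118 0.1245 0.077 ]
orange [0.538  0.0277 0.006 ]
base L [0.4744 0.0629 0.006 ]
base R [ 0.4689 -0.0722  0.006 ]
```

```bash
python3 -m jog '[{"offset":[1.8,-3.7,0],"roll":-7,"jaw":1},{"offset":[1.8,-3.7,0],"roll":-7,"jaw":1},{"offset":[1.8,-3.7,0],"roll":-7,"jaw":1},{"offset":[1.8,-3.7,0],"roll":-7,"jaw":1},{"offset":[1.8,-3.7,0],"roll":-7,"jaw":1}]' 30
python3 -m jog '[{"offset":[1,-3.8,0],"roll":-7,"jaw":1},{"offset":[1,-3.8,0],"roll":-7,"jaw":1},{"offset":[1,-3.8,0],"roll":-7,"jaw":1},{"offset":[1,-3.8,0],"roll":-7,"jaw":1},{"offset":[1,-3.8,0],"roll":-7,"jaw":1}]'
python3 -m jog '[{"offset":[1.4,-3.6,0],"roll":-7,"jaw":1},{"offset":[1.4,-3.6,0],"roll":-7,"jaw":1},{"offset":[1.4,-3.6,0],"roll":-7,"jaw":1},{"offset":[1.4,-3.6,0],"roll":-7,"jaw":1},{"offset":[1.4,-3.6,0],"roll":-7,"jaw":1}]'
python3 -m jog '[{"offset":[1.6,0.4,0],"roll":-7,"jaw":1},{"offset":[1.6,0.4,0],"roll":-7,"jaw":1},{"offset":[1.6,0.4,0],"roll":-7,"jaw":1},{"offset":[1.6,0.4,0],"roll":-7,"jaw":1},{"offset":[1.6,0.4,0],"roll":-7,"jaw":1}]'
python3 -c "
from h import *
import pickle
d=grab('wrist','w1.png');pickle.dump(d,open('w1.pkl','wb'));print(d['extrinsics']);print(readout.get_state())"
```

```text
t: 0.57
ee_pos: [0.3002, 0.3484, 0.2012]
tcp_rot: [[-0.549, 0.836, -0.0], [0.836, 0.549, -0.0], [-0.0, -0.0, -1.0]]
contact_force: [0.8, -0.3, 0.6]
gripper_width: 0.298
t: 0.98
ee_pos: [0.3498, 0.1585, 0.2014]
tcp_rot: [[0.03, 1.0, 0.0], [1.0, -0.03, -0.0], [-0.0, 0.0, -1.0]]
contact_force: [1.3, -0.1, -0.3]
gripper_width: 0.001
t: 1.4
ee_pos: [0.42, -0.0217, 0.2015]
tcp_rot: [[0.599, 0.801, 0.0], [0.801, -0.599, 0.0], [0.0, 0.0, -1.0]]
contact_force: [1.4, 0.6, -0.2]
gripper_width: 0.0
t: 1.82
ee_pos: [0.5005, 0.0002, 0.2011]
tcp_rot: [[0.95, 0.312, -0.001], [0.312, -0.95, -0.0], [-0.001, -0.0, -1.0]]
contact_force: [0.8, -0.9, 0.4]
gripper_width: 0.002
[[ 0.31233583  0.91126576  0.26840463  0.5679766 ]
 [-0.94997087  0.29999438  0.08694089  0.02363137]
 [-0.00129363 -0.28213133  0.95937492  0.3741228 ]
 [ 0.          0.          0.          1.        ]]
{'t': 1.8667, 'qpos': array([-1.23085598e+00,  1.18191595e+01,  9.87795069e+01,  3.95837211e-02,
        6.92390408e+01,  7.07625025e+01]), 'joint_velocities': array([ -0.45040328,  -1.77486544,   2.81145713,  -0.67123564,
         0.62186349, -17.10697604]), 'tau': array([ -0.86031346, -39.69363213, -19.26121294,  -0.20042525,
         1.14778273,   0.38451478]), 'ee_pos': array([0.50381081, 0.00090287, 0.2010569 ]), 'tcp_rot': array([[ 9.51091972e-01,  3.08894741e-01,  2.84584239e-03],
       [ 3.08894356e-01, -9.51096175e-01,  5.85010396e-04],
       [ 2.88737645e-03,  3.22665961e-04, -9.99995779e-01]]), 'contact_force': array([3.92455915, 0.51657525, 0.14229411]), 'moment': array([ 0.02775624, -0.11754161,  0.00385835]), 'gripper_width': -0.005032219471836656}
```

View pics/w1.png

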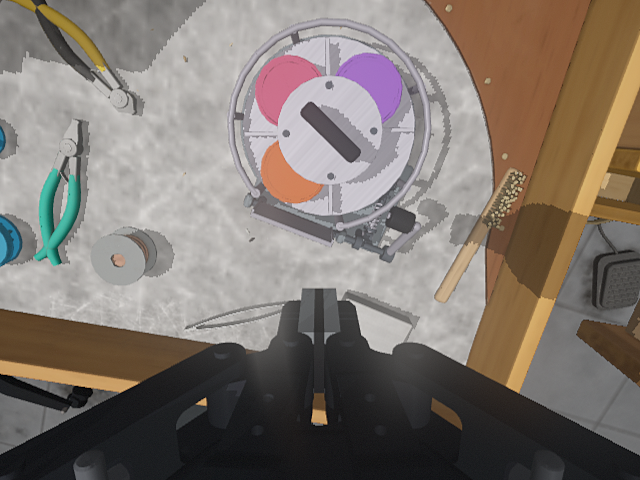

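The wrist view shows the rack with the knob at about (331,132), the roller at (402,218), the upright step top from (255,205) to (335,240), and the empty bay at lower right.

```bash
python3 - <<'E'
from h import *
import pickle
np.set_printoptions(precision=4,suppress=True)
d=pickle.load(open('w1.pkl','rb'))
cv2.imwrite('pics/w1c.png',cv2.resize(d['image'][0:270,215:455,::-1],None,fx=2.2,fy=2.2,interpolation=2))
for b in blobs(d,(0,0,0),(179,255,70),(290,90,430,240),60):
    r=(tuple(b[2]),b[3],b[4]);p=cv2.boxPoints(r)
    W=np.array([onz(d,*q,.104) for q in p])
    e=[W[1]-W[0],W[2]-W[1]];e=max(e,key=np.linalg.norm)
    print(b,onz(d,*b[2],.104),onz(d,*b[2],.077),'len',np.linalg.norm(e),np.degrees(np.arctan2(e[1],e[0])))
# coloured lids: centres on z=.062
for n,lo,hi in [('org',(5,120,120),(18,255,255)),('pur',(125,70,80),(150,255,255)),('pink',(165,60,80),(179,255,255))]:
    for b in blobs(d,lo,hi,(220,30,440,220),300): print(n,b[0],b[1],onz(d,*b[0],.062))
E
```

```text
org [285.0575 178.33  ] 1897 [0.5206 0.0371 0.062 ]
pur [375.4402  80.1171] 2383 [ 0.6125 -0.0063  0.062 ]
pink [280.9815  82.9828] 2438 [0.5883 0.0607 0.062 ]
```

View pics/w1c.png

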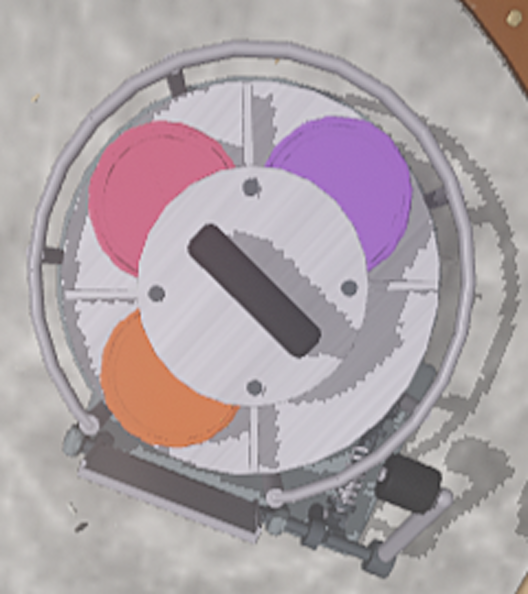

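```bash
python3 - <<'E'
from h import *
import pickle
np.set_printoptions(precision=4,suppress=True)
d=pickle.load(open('w1.pkl','rb'))
P=lambda u,v,z:onz(d,215+u/2.2,v/2.2,z)[:2]
sc=np.mean([P(*q,.072) for q in [(251,187),(349,288),(254,387),(157,293)]],0)
k1,k2=P(200,236,.104),P(311,345,.104)
print('axis',sc,(k1+k2)/2,'knob ang',np.degrees(np.arctan2(*(k2-k1)[::-1])))
ang=lambda a,b:np.degrees(np.arctan2(*(b-a)[::-1]))
for n,a,b in [('rail',P(91,427,.055),P(277,497,.055)),('step',P(82,468,.084),P(256,538,.084))]: print(n,a,b,'yaw',ang(a,b)+90,(a+b)/2,np.linalg.norm(b-a))
r=P(411,484,.078);print('roller',r,'yaw',ang(sc,r)+118,r-sc)
s1,s2=P(349,288,.072),P(157,293,.072);s3,s4=P(251,187,.072),P(254,387,.072)
print('screws',ang(s1,s2),ang(s3,s4))
E
```

```text
axis [0.5662 0.0145] [0.5664 0.0143] knob ang -114.97431910942795
rail [0.4995 0.0563] [ 0.4957 -0.0197] yaw -2.889852913774405 [0.4976 0.0183] 0.07615836846055973
step [0.4908 0.0525] [ 0.4856 -0.0136] yaw -4.538836944122522 [0.4882 0.0194] 0.06628311800013192
roller [ 0.5205 -0.0607] yaw -3.2654353329756276 [-0.0457 -0.0752]
screws 109.63914233628451 -160.4408958268147
```

Axis is about (0.566, 0.0144) and rack yaw about -3°. The turntable must turn about -68°. Lever first: approach from behind the roller.

```bash
python3 -m jog '[{"offset":[1.7,-1.9,0],"roll":-7.1,"jaw":1},{"offset":[1.7,-1.9,0],"roll":-7.1,"jaw":1},{"offset":[1.8,-2.0,0],"roll":-7.1,"jaw":1},{"offset":[0,0,-2],"roll":-0.3,"jaw":1},{"offset":[0,0,-2.5],"roll":0,"jaw":1}]' 60
python3 -m jog '[{"offset":[0,0,-2.5],"roll":0,"jaw":1},{"offset":[0,0,-2.5],"roll":0,"jaw":1},{"offset":[0,0,-2],"roll":0,"jaw":1},{"offset":[0,0,-1.6],"roll":0,"jaw":1},{"offset":[0,0,0],"roll":0,"jaw":1}]'
python3 -c "
from h import *
d=grab('side');cv2.imwrite('pics/s2.png',cv2.resize(d['image'][200:340,250:430,::-1],None,fx=4,fy=4,interpolation=2))"
```

```text
t: 2.28
ee_pos: [0.554, -0.059, 0.1573]
tcp_rot: [[0.999, -0.053, 0.005], [-0.053, -0.999, -0.001], [0.005, 0.001, -1.0]]
contact_force: [-0.5, 0.3, -0.6]
gripper_width: -0.002
t: 2.7
ee_pos: [0.5488, -0.0574, 0.067]
tcp_rot: [[0.999, -0.051, -0.008], [-0.051, -0.999, 0.001], [-0.008, -0.0, -1.0]]
contact_force: [-1.1, 0.2, -0.1]
gripper_width: 0.0
```

View pics/s2.png

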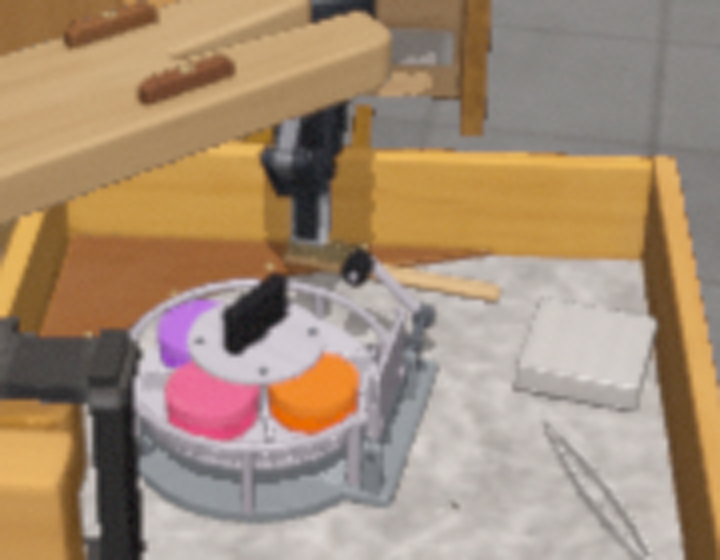

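```bash
python3 -m jog '[{"offset":[-0.9,0.05,0],"roll":0,"jaw":1},{"offset":[-0.9,0.05,0],"roll":0,"jaw":1},{"offset":[-0.9,0.05,0],"roll":0,"jaw":1},{"offset":[-0.9,0.05,0],"roll":0,"jaw":1},{"offset":[-0.9,0.05,0],"roll":0,"jaw":1}]'
python3 -m jog '[{"offset":[-0.9,0.05,0],"roll":0,"jaw":1},{"offset":[-0.9,0.05,0],"roll":0,"jaw":1},{"offset":[-0.9,0.05,0],"roll":0,"jaw":1},{"offset":[-0.9,0.05,0],"roll":0,"jaw":1},{"offset":[-0.6,0,0],"roll":0,"jaw":1}]'
python3 -c "
from h import *
d=grab('side');cv2.imwrite('pics/s3.png',cv2.resize(d['image'][200:340,250:430,::-1],None,fx=4,fy=4,interpolation=2))"
```

```text
t: 3.17
ee_pos: [0.506, -0.0551, 0.0712]
tcp_rot: [[0.999, -0.053, 0.001], [-0.053, -0.999, -0.0], [0.001, 0.0, -1.0]]
contact_force: [0.5, -0.7, -0.6]
gripper_width: 0.003
t: 3.58
ee_pos: [0.4635, -0.053, 0.0704]
tcp_rot: [[0.999, -0.053, -0.001], [-0.053, -0.999, 0.0], [-0.001, 0.0, -1.0]]
contact_force: [0.7, -1.0, -0.6]
gripper_width: -0.003
```

View pics/s3.png

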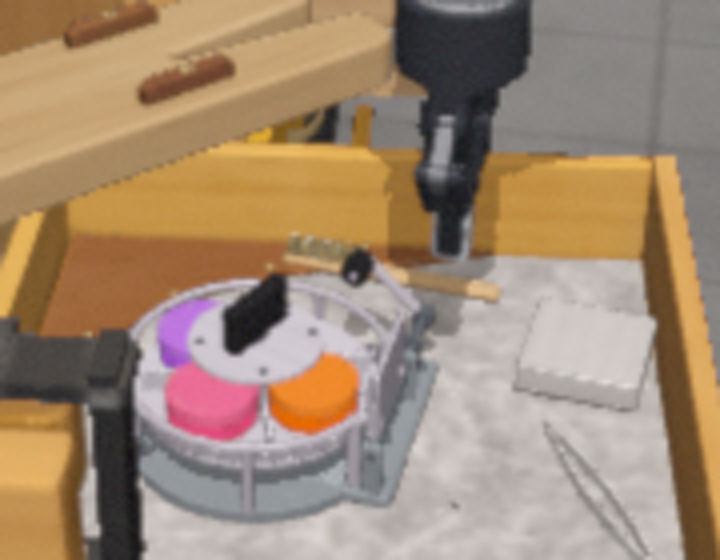

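```bash
python3 - <<'E'
from h import *
np.set_printoptions(precision=4,suppress=True)
p=readout.get_state()['ee_pos'];print(p)
for n in ['side','top']:
    d=grab(n,n+'4.png');f=240/np.tan(np.radians(d['fovy']/2))
    for q in [p,p+[0,0,.03],[.5214,-.0604,.077]]:
        c=np.linalg.inv(d['extrinsics'])@np.append(q,1);print(n,d['cx']-f*c[0]/c[2],d['cy']+f*c[1]/c[2])
d=grab('wrist','w4.png')
t=cv2.imread('pics/top4.png');cv2.imwrite('pics/t4c.png',cv2.resize(t[190:300,300:440],None,fx=5.7,fy=5.4,interpolation=2))
E
```

```text
[ 0.4625 -0.053   0.0703]
side 362.4532359144712 273.874556004999
side 362.9671459229529 263.52674343585466
side 338.8542410240404 267.0335586581844
top 381.9257535931349 278.8147507324317
top 383.29852152573926 277.2558154412658
top 385.4357169174056 253.57513682879704
```

View pics/t4c.png

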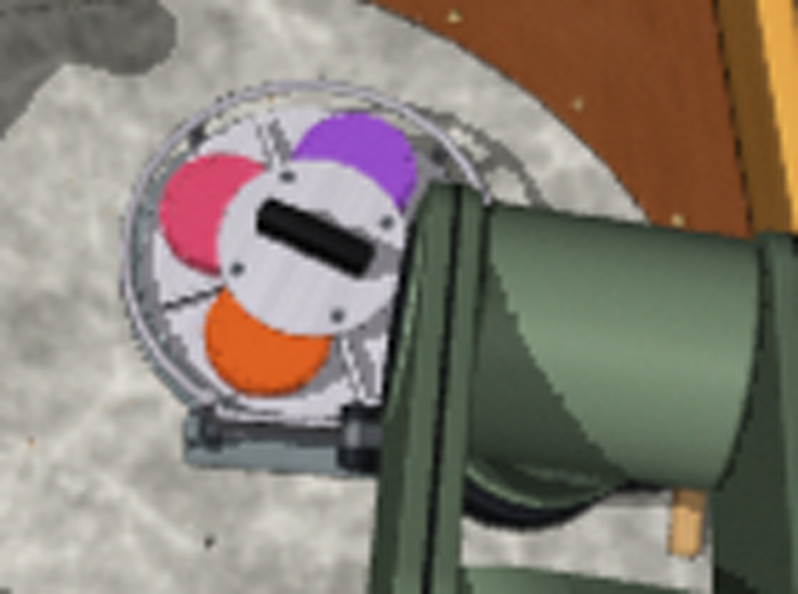

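View pics/w4.png

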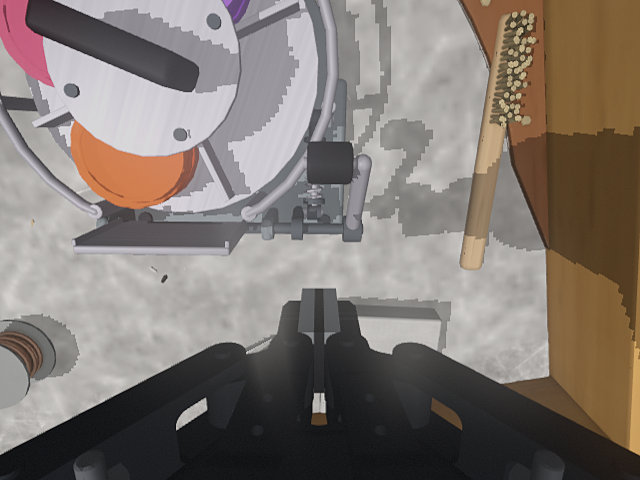

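```bash
python3 - <<'E'
from h import *
np.set_printoptions(precision=4,suppress=True)
s=readout.get_state();p=s['ee_pos'];z=s['tcp_rot'][:,2]
d=grab('wrist');f=240/np.tan(np.radians(d['fovy']/2))
for k in [-.06,-.04,-.03,-.019,0,.01]:
    c=np.linalg.inv(d['extrinsics'])@np.append(p+k*z,1);print(k,d['cx']-f*c[0]/c[2],d['cy']+f*c[1]/c[2])
d=grab('side');f=240/np.tan(np.radians(d['fovy']/2))
cv2.imwrite('pics/s5.png',cv2.resize(d['image'][160:300,300:420,::-1],None,fx=5,fy=4.2,interpolation=2))
E
```

```text
-0.06 322.18973097451754 347.3594363616704
-0.04 321.7729477037827 318.5642425817893
-0.03 321.60270452966233 306.8022897091233
-0.019 321.4379246271309 295.417789520196
0 321.1973455367962 278.79638935371986
0.01 321.0887355890246 271.292622499089
```

View pics/s5.png

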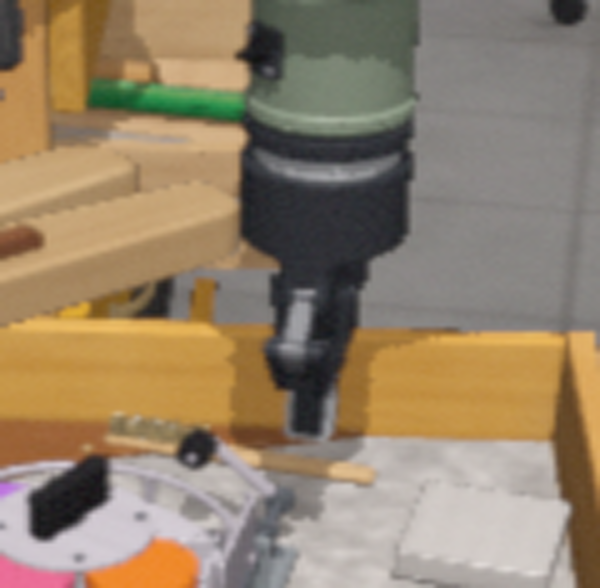

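Both cameras put the actual fingertips about 28 mm above the reported TCP (side v=264, against 274 predicted), so the fingers passed over the roller. I'll go back and come in 2.6 cm lower.

```bash
python3 -m jog '[{"offset":[2.5,-0.1,0.5],"roll":0,"jaw":1},{"offset":[2.5,-0.2,0],"roll":0,"jaw":1},{"offset":[2.5,-0.2,0],"roll":0,"jaw":1},{"offset":[1.5,0,0],"roll":0,"jaw":1},{"offset":[0,0,-0.5],"roll":0,"jaw":1}]'
python3 -m jog '[{"offset":[0,0,-0.8],"roll":0,"jaw":1},{"offset":[0,0,-0.8],"roll":0,"jaw":1},{"offset":[0,0,-0.8],"roll":0,"jaw":1},{"offset":[0,0,-0.2],"roll":0,"jaw":1},{"offset":[0,0,0],"roll":0,"jaw":1}]'
python3 -c "
from h import *
d=grab('side');cv2.imwrite('pics/s6.png',cv2.resize(d['image'][200:340,250:430,::-1],None,fx=4,fy=4,interpolation=2))
d=grab('wrist','w6.png')"
```

```text
t: 4.3
ee_pos: [0.5598, -0.0586, 0.0711]
tcp_rot: [[0.999, -0.052, 0.006], [-0.052, -0.999, -0.001], [0.006, 0.0, -1.0]]
contact_force: [0.7, 0.0, 0.3]
gripper_width: 0.006
t: 4.72
ee_pos: [0.5535, -0.058, 0.0433]
tcp_rot: [[0.999, -0.053, -0.003], [-0.053, -0.999, 0.0], [-0.003, -0.0, -1.0]]
contact_force: [0.7, -0.3, -0.5]
gripper_width: 0.003
```

View pics/s6.png

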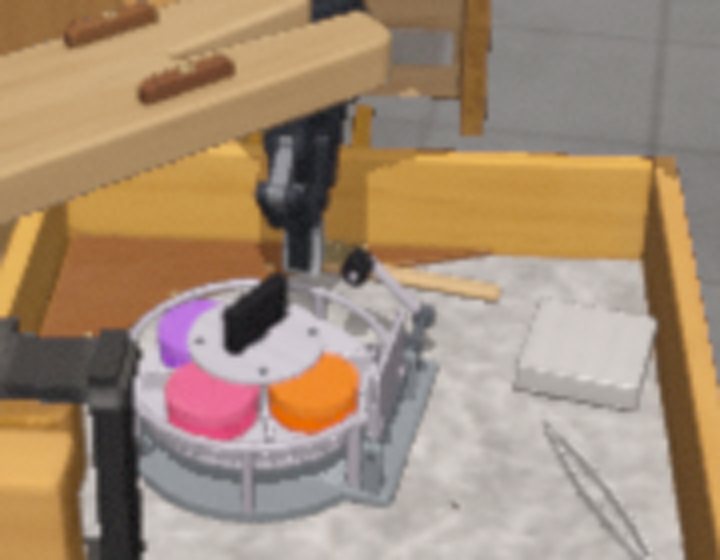

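View pics/w6.png

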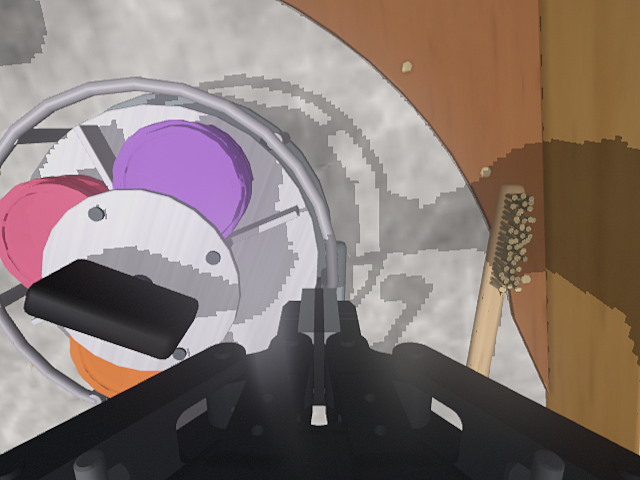

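The tip is now level with the roller in the side crop: tip (302,272), roller (357,268). Push now.

```bash
python3 -m jog '[{"offset":[-0.9,0.05,0],"roll":0,"jaw":1},{"offset":[-0.9,0.05,0],"roll":0,"jaw":1},{"offset":[-0.9,0.05,0],"roll":0,"jaw":1},{"offset":[-0.9,0.05,0],"roll":0,"jaw":1},{"offset":[-0.9,0.05,0],"roll":0,"jaw":1}]'
python3 -m jog '[{"offset":[-0.9,0.05,0],"roll":0,"jaw":1},{"offset":[-0.9,0.05,0],"roll":0,"jaw":1},{"offset":[-0.9,0.05,0],"roll":0,"jaw":1},{"offset":[-0.9,0.05,0],"roll":0,"jaw":1},{"offset":[-0.6,0,0],"roll":0,"jaw":1}]'
python3 -c "
from h import *
d=grab('side');cv2.imwrite('pics/s7.png',cv2.resize(d['image'][200:340,250:430,::-1],None,fx=4,fy=4,interpolation=2))"
```

```text
t: 5.23
ee_pos: [0.5123, -0.0556, 0.046]
tcp_rot: [[0.999, -0.053, 0.008], [-0.053, -0.999, -0.0], [0.008, -0.0, -1.0]]
contact_force: [4.8, 1.2, 0.8]
gripper_width: -0.001
t: 5.65
ee_pos: [0.4657, -0.0536, 0.0442]
tcp_rot: [[0.999, -0.053, -0.002], [-0.053, -0.999, 0.0], [-0.002, 0.0, -1.0]]
contact_force: [-0.6, -0.2, -0.4]
gripper_width: 0.001
```

View pics/s7.png

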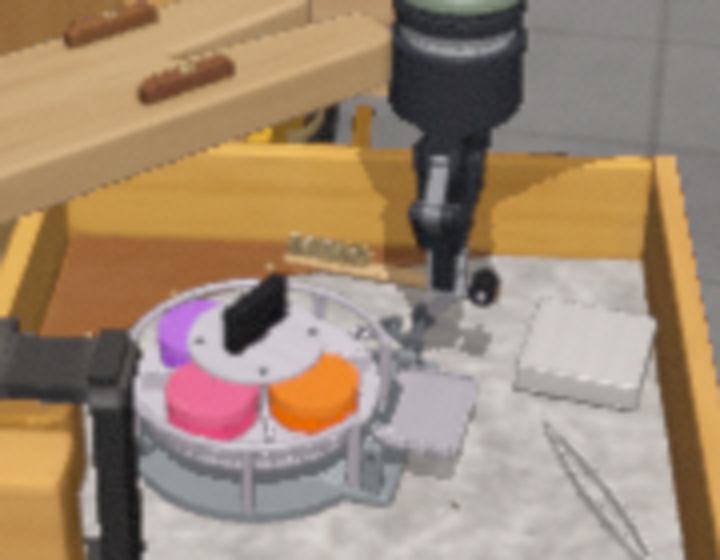

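The step has snapped down. Next is the knob.

```bash
python3 -m jog '[{"offset":[0.3,0,3.5],"roll":6.8,"jaw":0.4},{"offset":[0,0,4.1],"roll":6.8,"jaw":0.4},{"offset":[1.2,1.0,0],"roll":6.8,"jaw":0.4},{"offset":[3,2,0],"roll":6.8,"jaw":0.4},{"offset":[3,2,0],"roll":6.8,"jaw":0.4}]'
python3 -m jog '[{"offset":[2.6,1.8,0],"roll":6.8,"jaw":0.4},{"offset":[0,0,0],"roll":6.8,"jaw":0.4},{"offset":[0,0,-1.5],"roll":6.8,"jaw":0.4},{"offset":[0,0,-2],"roll":6.8,"jaw":0.4},{"offset":[0,0,-1.5],"roll":6.6,"jaw":0.4}]'
python3 -c "
from h import *
d=grab('wrist','w8.png');print(readout.get_state()['ee_pos'])"
```

```text
t: 6.12
ee_pos: [0.5436, -0.0037, 0.1217]
tcp_rot: [[0.855, 0.518, 0.002], [0.518, -0.855, -0.0], [0.001, 0.001, -1.0]]
contact_force: [1.0, -1.1, 0.7]
gripper_width: 0.597
t: 6.53
ee_pos: [0.5687, 0.0145, 0.0692]
tcp_rot: [[0.42, 0.907, -0.001], [0.907, -0.42, -0.0], [-0.0, -0.001, -1.0]]
contact_force: [0.9, -0.0, -0.2]
gripper_width: 0.603
[0.56642091 0.01432702 0.06627462]
```

View pics/w8.png

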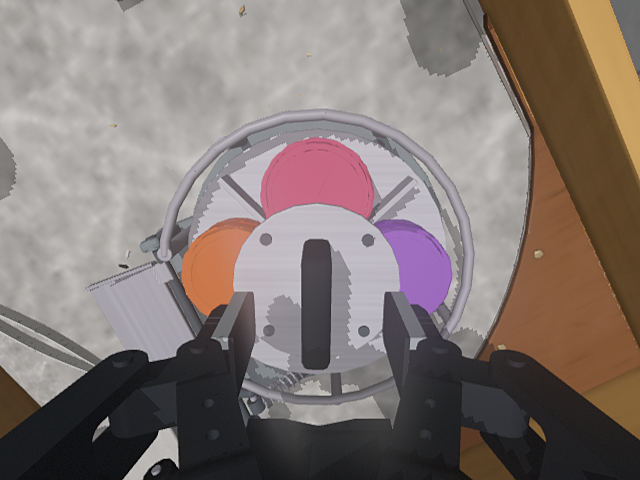

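The knob is centred and parallel between the fingers. Grip and turn.

```bash
python3 -m jog '[{"offset":[0,0,-1],"roll":0,"jaw":0.4},{"offset":[0,0,-0.6],"roll":0,"jaw":1},{"offset":[0,0,0],"roll":0,"jaw":1},{"offset":[0,0,0],"roll":0,"jaw":1},{"offset":[0,0,0],"roll":0,"jaw":1}]' 30
python3 -m jog '[{"offset":[0,0,0],"roll":-4,"jaw":1},{"offset":[0,0,0],"roll":-7,"jaw":1},{"offset":[0,0,0],"roll":-7,"jaw":1},{"offset":[0,0,0],"roll":-7,"jaw":1},{"offset":[0,0,0],"roll":-7,"jaw":1}]'
python3 -m jog '[{"offset":[0,0,0],"roll":-7,"jaw":1},{"offset":[0,0,0],"roll":-7,"jaw":1},{"offset":[0,0,0],"roll":-7,"jaw":1},{"offset":[0,0,0],"roll":-7,"jaw":1},{"offset":[0,0,0],"roll":-5,"jaw":1}]'
python3 -m jog '[{"offset":[0,0,0],"roll":-3,"jaw":1},{"offset":[0,0,0],"roll":0,"jaw":1},{"offset":[0,0,0],"roll":0,"jaw":0.4},{"offset":[0,0,0],"roll":0,"jaw":0.4},{"offset":[0,0,0.5],"roll":0,"jaw":0.4}]'
python3 -m jog '[{"offset":[0,0,2],"roll":0,"jaw":0.4},{"offset":[0,0,3.5],"roll":0,"jaw":0.4},{"offset":[-1.5,0,4],"roll":0,"jaw":0.2},{"offset":[-3.5,0,2],"roll":0,"jaw":0},{"offset":[-3.5,0,1],"roll":0,"jaw":0}]'
python3 -c "
from h import *
import pickle
d=grab('wrist','w9.png');pickle.dump(d,open('w9.pkl','wb'));print(readout.get_state()['ee_pos'])
cv2.imwrite('pics/w9c.png',cv2.resize(d['image'][0:270,180:480,::-1],None,fx=2.2,fy=2.2,interpolation=2))"
```

```text
t: 7.0
ee_pos: [0.5676, 0.015, 0.0548]
tcp_rot: [[0.427, 0.904, -0.003], [0.904, -0.427, 0.001], [-0.0, -0.003, -1.0]]
contact_force: [-4.0, 2.7, 1.9]
gripper_width: 0.132
t: 7.42
ee_pos: [0.5683, 0.0144, 0.0548]
tcp_rot: [[0.844, 0.536, -0.001], [0.536, -0.844, -0.0], [-0.001, -0.0, -1.0]]
contact_force: [-1.5, 0.3, -1.4]
gripper_width: 0.134
t: 7.83
ee_pos: [0.5685, 0.0135, 0.0548]
tcp_rot: [[1.0, -0.009, -0.001], [-0.009, -1.0, -0.002], [-0.001, 0.002, -1.0]]
contact_force: [-2.2, -3.9, -2.7]
gripper_width: 0.133
t: 8.25
ee_pos: [0.569, 0.0146, 0.0594]
tcp_rot: [[0.998, -0.056, -0.0], [-0.056, -0.998, 0.0], [-0.0, -0.0, -1.0]]
contact_force: [-0.7, -0.1, -0.9]
gripper_width: 0.548
t: 8.67
ee_pos: [0.4865, 0.0146, 0.1875]
tcp_rot: [[0.998, -0.056, 0.008], [-0.056, -0.998, 0.0], [0.008, -0.001, -1.0]]
contact_force: [-0.7, -0.4, 1.0]
gripper_width: 0.991
[0.47822628 0.01464614 0.18765966]
```

View pics/w9c.png

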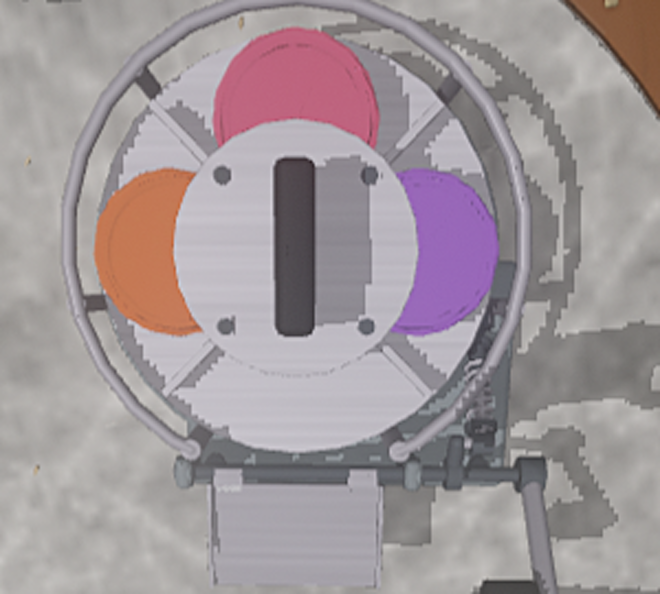

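```bash
python3 - <<'E'
from h import *
import pickle
np.set_printoptions(precision=4,suppress=True)
d=pickle.load(open('w9.pkl','rb'))
P=lambda u,v,z:onz(d,180+u/2.2,v/2.2,z)[:2]
ang=lambda a,b:np.degrees(np.arctan2(*(b-a)[::-1]))
S=[P(*q,.072) for q in [(222,176),(370,175),(366,327),(226,327)]]
print('axis',np.mean(S,0),'bay dir',ang(S[0],S[3]),ang(S[1],S[2]),'knob',ang(P(294.5,157,.104),P(294.5,336,.104)))
print('yaw rail',ang(P(190,452,.055),P(403,452,.055))+90,'axle',ang(P(185,472,.038),P(413,474,.038))+90)
f=[P(212,583,.044),P(381,583,.044)];h=[P(212,483,.044),P(381,483,.044)]
print('step front',f,ang(*f)+90,'mid',np.mean(f,0),np.mean(h,0),ang(np.mean(h,0),np.mean(f,0)))
E
```

```text
axis [0.5659 0.0146] bay dir 176.91299204078663 176.40186113036054 knob 176.6244848985364
yaw rail -3.1623840907617335 axle -3.6734941160492127
step front [array([0.4442, 0.0554]), array([ 0.4405, -0.0116])] -3.1470621436557877 mid [0.4423 0.0219] [0.4829 0.0196] 176.6610053271865
```

The bay faces the gap to within about 0.3° (bay 176.65°, rack -x 176.85°). Next, the jar, passing in front of the pin.

```bash
python3 -m jog '[{"offset":[-3.5,0,0],"roll":7.1,"jaw":0},{"offset":[-3.5,0,0],"roll":7.1,"jaw":0},{"offset":[-3.5,0,-1],"roll":7.1,"jaw":0},{"offset":[-3.5,0.5,-1],"roll":7.1,"jaw":0},{"offset":[-0.5,3,-1],"roll":7.1,"jaw":0}]'
python3 -m jog '[{"offset":[0,4.1,0],"roll":7.1,"jaw":0},{"offset":[0,4.1,0],"roll":7.1,"jaw":0},{"offset":[0.5,4.1,0],"roll":7.1,"jaw":0},{"offset":[1,4,0],"roll":7.1,"jaw":0},{"offset":[1,4,0],"roll":7.1,"jaw":0}]'
python3 -m jog '[{"offset":[0.4,3,-1],"roll":7.1,"jaw":0},{"offset":[0,1.5,-2],"roll":7.1,"jaw":0},{"offset":[0,0,-2],"roll":7.1,"jaw":0},{"offset":[0,0,-1],"roll":7.1,"jaw":0},{"offset":[0,0,0],"roll":7.1,"jaw":0}]'
python3 -c "
from h import *
import pickle
d=grab('wrist','w10.png');pickle.dump(d,open('w10.pkl','wb'));s=readout.get_state();print(s['ee_pos'])
f=240/np.tan(np.radians(d['fovy']/2))
for q in [s['ee_pos'],s['ee_pos']*[1,1,0]+[0,0,.022]]:
    c=np.linalg.inv(d['extrinsics'])@np.append(q,1);print(d['cx']-f*c[0]/c[2],d['cy']+f*c[1]/c[2])
for b in blobs(d,(90,120,60),(115,255,255),(0,0,640,480),800): print(b[0],b[2],b[3],onz(d,*b[0],.022))
d=grab('side');cv2.imwrite('pics/s10.png',cv2.resize(d['image'][300:480,290:470,::-1],None,fx=3.3,fy=3.3,interpolation=2))
"
```

```text
t: 9.13
ee_pos: [0.3337, 0.0472, 0.1531]
tcp_rot: [[0.844, 0.536, -0.003], [0.536, -0.844, -0.002], [-0.003, -0.0, -1.0]]
contact_force: [0.2, 0.3, 0.3]
gripper_width: 0.999
t: 9.55
ee_pos: [0.3643, 0.255, 0.1543]
tcp_rot: [[0.371, 0.929, 0.002], [0.929, -0.371, 0.001], [0.002, 0.001, -1.0]]
contact_force: [1.1, -0.8, -0.4]
gripper_width: 1.003
t: 9.97
ee_pos: [0.3669, 0.2972, 0.0914]
tcp_rot: [[-0.237, 0.971, -0.004], [0.971, 0.237, -0.002], [-0.002, -0.004, -1.0]]
contact_force: [-0.1, -0.0, 0.3]
gripper_width: 1.002
[0.36766302 0.29748035 0.09245159]
320.86510602407964 283.47087668562745
320.7840184711524 241.40164563149042
[318.2162277  233.86767205] [318.20547485 233.04794312] (80.99247741699219, 72.91663360595703) [0.3648073  0.30206856 0.022     ]
[463.57841615 240.2173913 ] [461.96551514 240.5861969 ] (59.79389953613281, 57.19416427612305) [0.45830292 0.32059843 0.022     ]
```

View pics/w10.png

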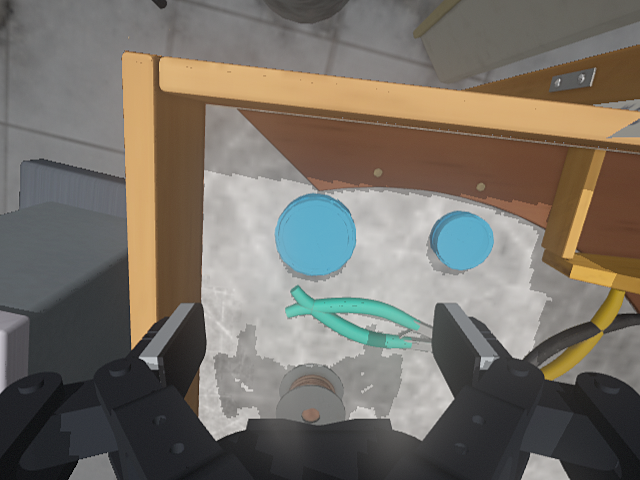

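View pics/s10.png

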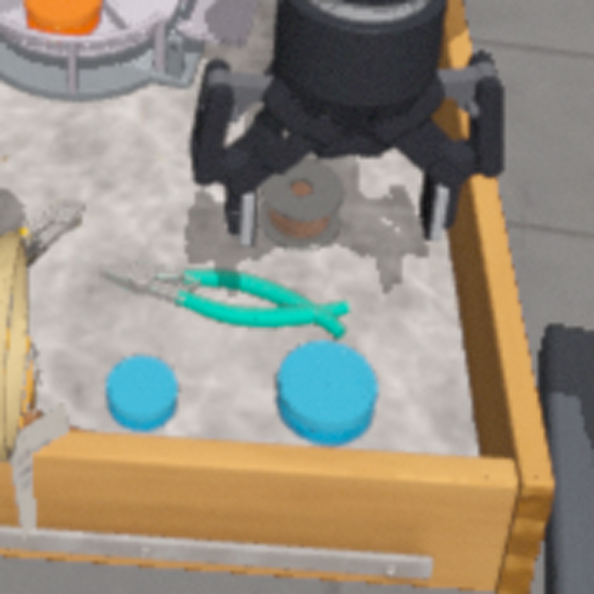

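```bash
python3 -m jog '[{"offset":[-0.3,0.3,-2.5],"roll":0,"jaw":0},{"offset":[0,0,-2.5],"roll":0,"jaw":0},{"offset":[0,0,-2.5],"roll":0,"jaw":0},{"offset":[0,0,-1.5],"roll":0,"jaw":0},{"offset":[0,0,-1],"roll":0,"jaw":0}]'
python3 -m jog '[{"offset":[0,0,0],"roll":0,"jaw":0.15},{"offset":[0,0,0],"roll":0,"jaw":0.15},{"offset":[0,0,-0.5],"roll":0,"jaw":0.15},{"offset":[0,0,0],"roll":0,"jaw":0.15},{"offset":[0,0,0],"roll":0,"jaw":0.15}]'
python3 -c "
from h import *
d=grab('wrist','w11.png');print(readout.get_state()['ee_pos'])
d=grab('side');cv2.imwrite('pics/s11.png',cv2.resize(d['image'][300:480,290:470,::-1],None,fx=3.3,fy=3.3,interpolation=2))
"
```

```text
t: 10.48
ee_pos: [0.3652, 0.3003, -0.0074]
tcp_rot: [[-0.226, 0.974, -0.0], [0.974, 0.226, -0.0], [-0.0, -0.001, -1.0]]
contact_force: [0.1, -0.8, 0.7]
gripper_width: 1.001
t: 10.9
ee_pos: [0.3657, 0.3006, -0.011]
tcp_rot: [[-0.229, 0.973, 0.001], [0.973, 0.229, 0.001], [0.001, 0.001, -1.0]]
contact_force: [-0.4, 0.4, -0.3]
gripper_width: 0.851
[ 0.36565611  0.30056681 -0.01099758]
```

View pics/w11.png

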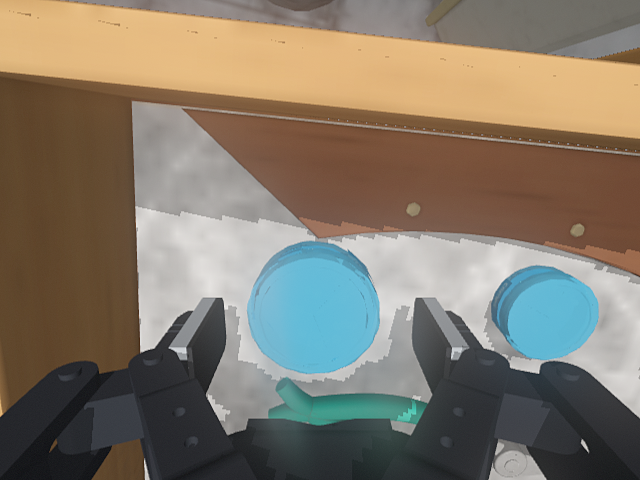

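View pics/s11.png

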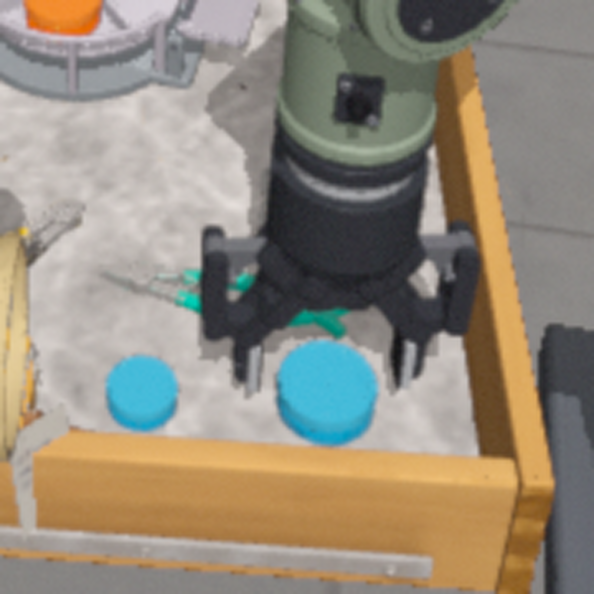

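```bash
python3 - <<'E'
from h import *
d=grab('side');f=240/np.tan(np.radians(d['fovy']/2))
p=readout.get_state()['ee_pos']
for h in [0,.011,.022,.03,.04]:
    c=np.linalg.inv(d['extrinsics'])@np.array([p[0],p[1],h,1]);print(h,d['cx']-f*c[0]/c[2],d['cy']+f*c[1]/c[2])
print('jar lid',onz(d,290+327/3.3,300+376/3.3,.022))
# lid ellipse only: brighter blue
w=grab('wrist')
for b in blobs(w,(90,120,60),(115,255,255),(230,200,400,400),800): print(b[0],onz(w,*b[0],.022))
print(onz(w,313.5,310,.022))
E
```

```text
0 387.4240477568874 424.53610547864025
0.011 387.85371513378584 420.60472376573847
0.022 388.28963494323415 416.6161333832724
0.03 388.610673022 413.67869084082076
0.04 389.01680604671714 409.9626443541084
jar lid [0.36471473 0.29460125 0.022     ]
[325.50523125 309.26684267] [0.36741321 0.30349582 0.022     ]
[0.36281449 0.30208046 0.022     ]
```

```bash
python3 -m jog '[{"offset":[-0.1,-0.1,-1],"roll":0,"jaw":0.15},{"offset":[0,0,-0.5],"roll":0,"jaw":0.15},{"offset":[0,0,0],"roll":0,"jaw":0.5},{"offset":[0,0,0],"roll":0,"jaw":0.5},{"offset":[0,0,0],"roll":0,"jaw":0.5}]' 30
python3 -c "
from h import *
d=grab('side');cv2.imwrite('pics/s12.png',cv2.resize(d['image'][300:480,290:470,::-1],None,fx=3.3,fy=3.3,interpolation=2))
"
```

```text
t: 11.52
ee_pos: [0.3645, 0.2995, -0.0263]
tcp_rot: [[-0.23, 0.973, 0.0], [0.973, 0.23, 0.0], [0.0, 0.0, -1.0]]
contact_force: [-0.1, -0.5, 0.4]
gripper_width: 0.618
```

View pics/s12.png

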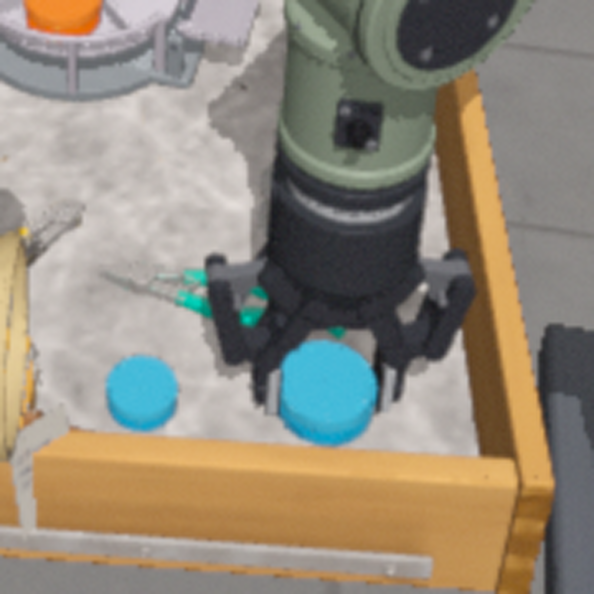

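```bash
python3 -m jog '[{"offset":[0,0,2],"roll":0,"jaw":0.5},{"offset":[0,0,4],"roll":-7.1,"jaw":0.5},{"offset":[-1,-3.5,1.5],"roll":-7.1,"jaw":0.5},{"offset":[-1,-4,0.5],"roll":-7.1,"jaw":0.5},{"offset":[-1,-4,0],"roll":-7.1,"jaw":0.5}]'
python3 -m jog '[{"offset":[0,-4.1,0],"roll":-7.1,"jaw":0.5},{"offset":[0,-4.1,0],"roll":-7.1,"jaw":0.5},{"offset":[0.5,-4,0],"roll":-7.1,"jaw":0.5},{"offset":[3.5,-2,0],"roll":-7.1,"jaw":0.5},{"offset":[3.5,-2,0],"roll":-7.1,"jaw":0.5}]'
python3 -m jog '[{"offset":[2,-0.2,0],"roll":-7.1,"jaw":0.5},{"offset":[2,0,0],"roll":-7.1,"jaw":0.5},{"offset":[1,0,0],"roll":-7.1,"jaw":0.5},{"offset":[0,0,0],"roll":-7.1,"jaw":0.5},{"offset":[0,0,0],"roll":-7.1,"jaw":0.5}]'
python3 -m jog '[{"offset":[0,0,0],"roll":-7.1,"jaw":0.5},{"offset":[0,0,0],"roll":0,"jaw":0.5},{"offset":[0,0,-1],"roll":0,"jaw":0.5},{"offset":[0,0,-0.5],"roll":0,"jaw":0.5},{"offset":[0,0,0],"roll":0,"jaw":0.5}]'
python3 -c "
from h import *
d=grab('wrist','w13.png');print(readout.get_state()['ee_pos'])
d=grab('side');cv2.imwrite('pics/s13.png',cv2.resize(d['image'][200:340,250:430,::-1],None,fx=4,fy=4,interpolation=2))
"
```

```text
t: 11.98
ee_pos: [0.3353, 0.1843, 0.0552]
tcp_rot: [[0.264, 0.964, 0.005], [0.964, -0.264, 0.002], [0.003, 0.004, -1.0]]
contact_force: [1.2, -1.3, 0.9]
gripper_width: 0.615
t: 12.4
ee_pos: [0.4085, 0.0202, 0.0539]
tcp_rot: [[0.778, 0.628, -0.0], [0.628, -0.778, 0.0], [0.0, -0.0, -1.0]]
contact_force: [1.0, 0.5, 0.3]
gripper_width: 0.62
t: 12.82
ee_pos: [0.4603, 0.0201, 0.0535]
tcp_rot: [[0.998, 0.061, 0.001], [0.061, -0.998, -0.0], [0.001, 0.0, -1.0]]
contact_force: [0.1, -0.5, -0.5]
gripper_width: 0.614
t: 13.23
ee_pos: [0.4584, 0.0203, 0.0376]
tcp_rot: [[0.999, -0.054, -0.002], [-0.054, -0.999, -0.0], [-0.002, 0.0, -1.0]]
contact_force: [-0.5, 0.4, -0.0]
gripper_width: 0.619
[0.4587944  0.02031898 0.03808649]
```

View pics/w13.png

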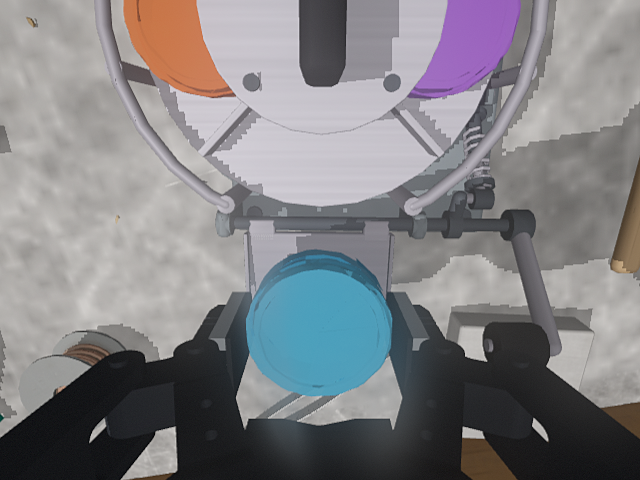

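View pics/s13.png

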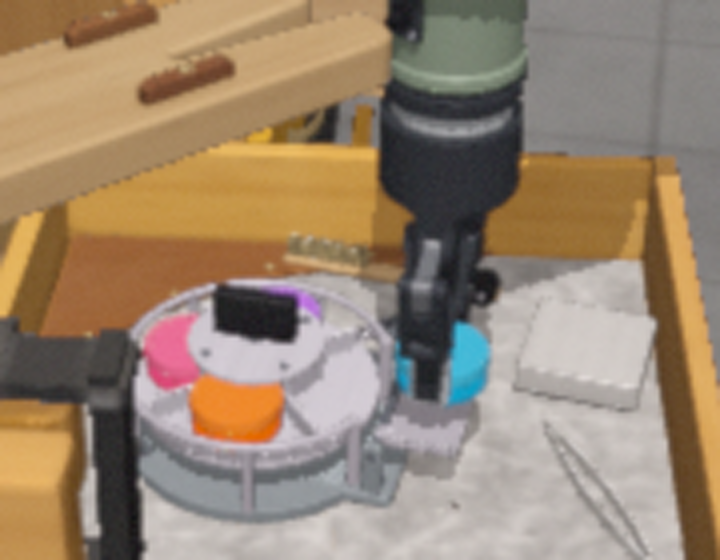

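The jar is held level over the step and centred between the rims. I'll move it in slightly and lower it.

```bash
python3 -m jog '[{"offset":[0.6,0,0],"roll":0,"jaw":0.5},{"offset":[0,0,-0.8],"roll":0,"jaw":0.5},{"offset":[0,0,-0.7],"roll":0,"jaw":0.5},{"offset":[0,0,-0.4],"roll":0,"jaw":0.5},{"offset":[0,0,0],"roll":0,"jaw":0.5}]'
python3 -m jog '[{"offset":[0,0,-0.1],"roll":0,"jaw":0.5},{"offset":[0,0,-0.1],"roll":0,"jaw":0.5},{"offset":[0,0,0],"roll":0,"jaw":0.5},{"offset":[0,0,0],"roll":0,"jaw":0.5},{"offset":[0,0,0],"roll":0,"jaw":0.5}]'
python3 -c "
from h import *
d=grab('wrist','w14.png');s=readout.get_state();print(s['ee_pos'],s['contact_force'])
d=grab('side');cv2.imwrite('pics/s14.png',cv2.resize(d['image'][220:330,300:430,::-1],None,fx=6,fy=5.4,interpolation=2))
"
```

```text
t: 13.75
ee_pos: [0.4642, 0.0203, 0.0182]
tcp_rot: [[0.998, -0.056, -0.003], [-0.056, -0.998, -0.0], [-0.003, 0.0, -1.0]]
contact_force: [0.2, 0.2, -0.2]
gripper_width: 0.618
t: 14.17
ee_pos: [0.4655, 0.0203, 0.0176]
tcp_rot: [[0.998, -0.056, 0.0], [-0.056, -0.998, -0.0], [0.0, 0.0, -1.0]]
contact_force: [-0.9, -0.6, 0.4]
gripper_width: 0.619
[0.46547096 0.02029869 0.01763719] [ 0.10734113 -0.16655107 -0.15859895]
```

View pics/s14.png

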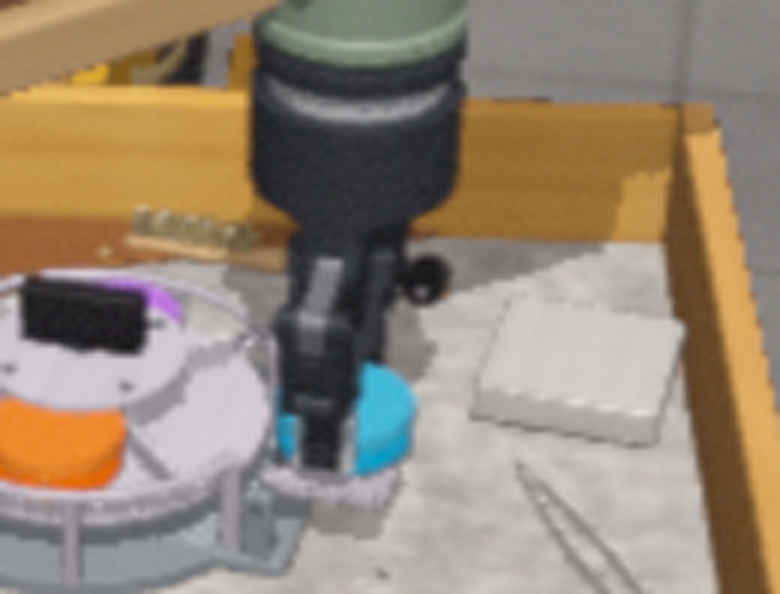

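View pics/w14.png

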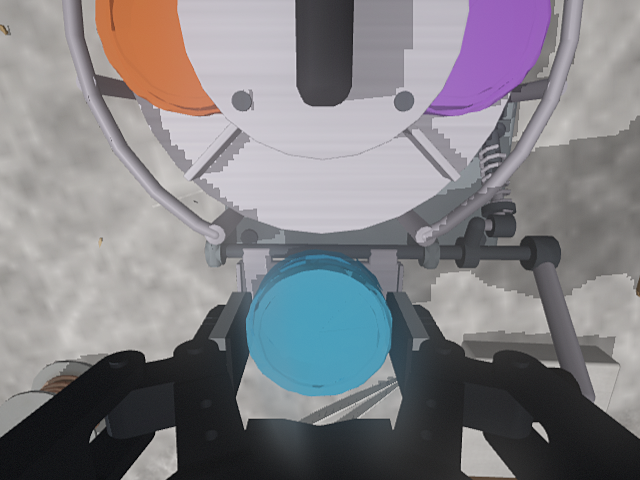

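```bash
python3 -m jog '[{"offset":[0,0,-0.15],"roll":0,"jaw":0.5},{"offset":[0,0,-0.05],"roll":0,"jaw":0.5},{"offset":[0,0,0],"roll":0,"jaw":0.3},{"offset":[0,0,0],"roll":0,"jaw":0.3},{"offset":[0,0,0],"roll":0,"jaw":0.25}]'
python3 -m jog '[{"offset":[0,0,0.5],"roll":0,"jaw":0.25},{"offset":[0,0,1],"roll":0,"jaw":0.25},{"offset":[0,0,2.5],"roll":0,"jaw":0.25},{"offset":[0,0,3.5],"roll":0,"jaw":0.5},{"offset":[-3,0,2.5],"roll":0,"jaw":1}]'
python3 -m jog '[{"offset":[-3.5,0,0],"roll":0,"jaw":1},{"offset":[-2.5,0,0],"roll":0,"jaw":1},{"offset":[0,0,0],"roll":0,"jaw":1},{"offset":[0,0,0],"roll":0,"jaw":1},{"offset":[0,0,0],"roll":0,"jaw":1}]'
python3 -c "
from h import *
d=grab('wrist','w15.png');s=readout.get_state();print(s['ee_pos'],s['contact_force'])
for b in blobs(d,(90,120,60),(115,255,255),(0,0,640,480),800): print(b[0],b[2],b[3],onz(d,*b[0],.063))
d=grab('side');cv2.imwrite('pics/s15.png',cv2.resize(d['image'][220:330,300:430,::-1],None,fx=6,fy=5.4,interpolation=2))
"
```

```text
t: 14.68
ee_pos: [0.4654, 0.0203, 0.0155]
tcp_rot: [[0.998, -0.056, 0.0], [-0.056, -0.998, -0.0], [0.0, 0.0, -1.0]]
contact_force: [0.4, -0.8, -0.3]
gripper_width: 0.75
t: 15.1
ee_pos: [0.4413, 0.0203, 0.1185]
tcp_rot: [[0.998, -0.056, 0.009], [-0.056, -0.998, 0.0], [0.009, -0.001, -1.0]]
contact_force: [1.0, -0.1, 1.2]
gripper_width: 0.474
t: 15.52
ee_pos: [0.3765, 0.0203, 0.1161]
tcp_rot: [[0.998, -0.056, 0.002], [-0.056, -0.998, -0.0], [0.002, -0.0, -1.0]]
contact_force: [0.4, 0.2, 0.4]
gripper_width: 0.001
[0.37669461 0.0203099  0.11585562] [ 0.17015633  0.07932971 -0.28497034]
[309.8957383   94.49172423] [309.5  94.5] (101.0, 95.0) [0.46423619 0.02153121 0.063     ]
```

View pics/s15.png

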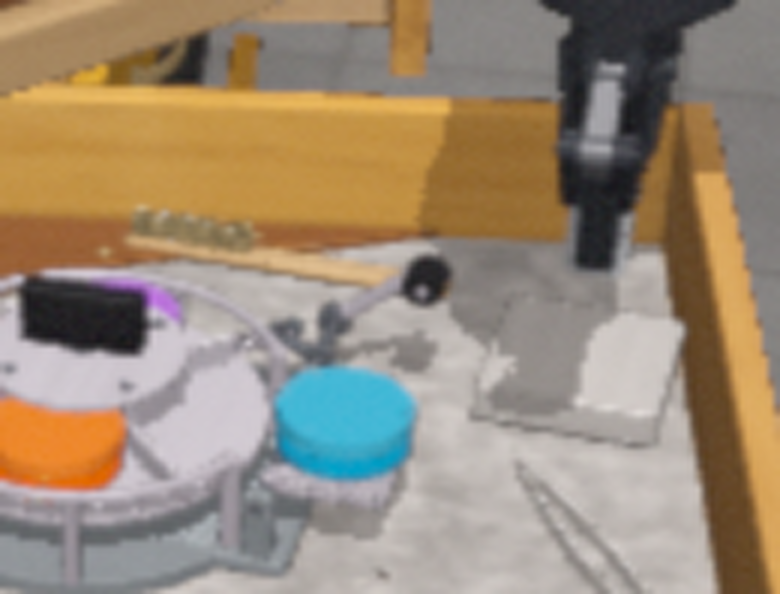

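View pics/w15.png

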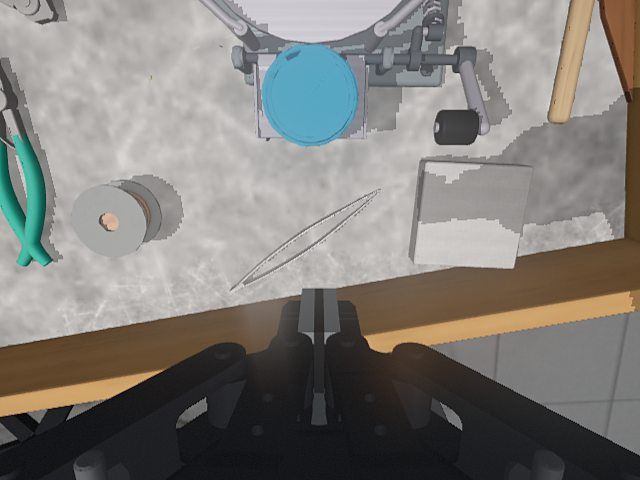

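The jar stands upright on the step at about (0.464, 0.021). Next, come down behind it with closed fingers and push along the rack axis.

```bash
python3 -m jog '[{"offset":[1.3,0.2,-2.5],"roll":0,"jaw":1},{"offset":[1,0.1,-2.5],"roll":0,"jaw":1},{"offset":[0,0,-2.4],"roll":0,"jaw":1},{"offset":[0,0,-1.5],"roll":0,"jaw":1},{"offset":[0,0,-0.5],"roll":0,"jaw":1}]'
python3 -m jog '[{"offset":[0.8,-0.05,0],"roll":0,"jaw":1},{"offset":[0.8,-0.05,0],"roll":0,"jaw":1},{"offset":[0.6,-0.03,0],"roll":0,"jaw":1},{"offset":[0.6,-0.03,0],"roll":0,"jaw":1},{"offset":[0.6,-0.03,0],"roll":0,"jaw":1}]'
python3 -m jog '[{"offset":[0.6,-0.03,0],"roll":0,"jaw":1},{"offset":[0.6,-0.03,0],"roll":0,"jaw":1},{"offset":[0.6,-0.03,0],"roll":0,"jaw":1},{"offset":[0.6,-0.03,0],"roll":0,"jaw":1},{"offset":[0,0,0],"roll":0,"jaw":1}]'
python3 -c "
from h import *
d=grab('wrist','w16.png');s=readout.get_state();print(s['ee_pos'],s['contact_force'])
d=grab('side');cv2.imwrite('pics/s16.png',cv2.resize(d['image'][220:330,270:400,::-1],None,fx=6,fy=5.4,interpolation=2))
"
```

```text
t: 16.03
ee_pos: [0.3976, 0.0233, 0.019]
tcp_rot: [[0.998, -0.056, -0.005], [-0.056, -0.998, -0.0], [-0.005, 0.001, -1.0]]
contact_force: [-0.4, 0.0, 0.0]
gripper_width: -0.005
t: 16.45
ee_pos: [0.4339, 0.0214, 0.0223]
tcp_rot: [[0.998, -0.056, 0.002], [-0.056, -0.998, -0.0], [0.002, -0.0, -1.0]]
contact_force: [-0.1, -0.6, 0.2]
gripper_width: -0.0
t: 16.87
ee_pos: [0.4582, 0.0202, 0.0216]
tcp_rot: [[0.998, -0.056, 0.002], [-0.056, -0.998, -0.0], [0.002, -0.0, -1.0]]
contact_force: [-0.5, -0.1, -0.4]
gripper_width: -0.001
[0.45711347 0.02017171 0.02146208] [-0.17030129  0.1391948   0.06830387]
```

View pics/s16.png

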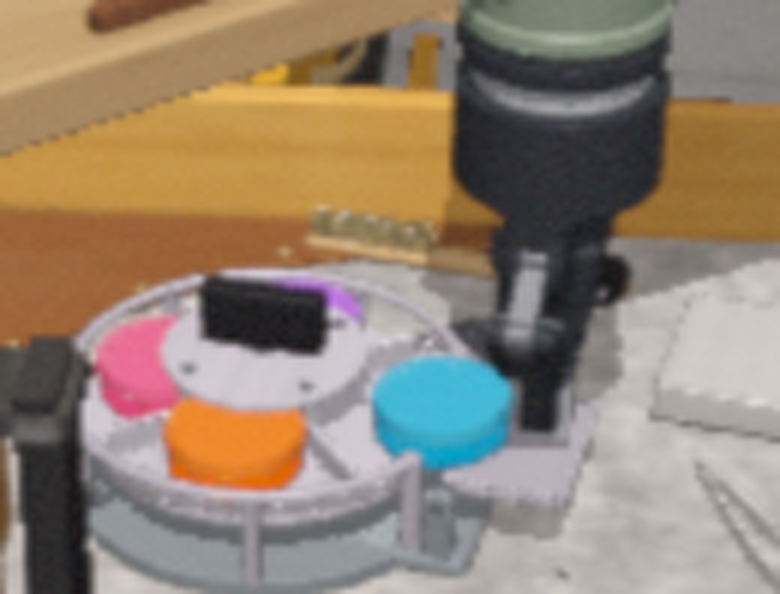

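View pics/w16.png

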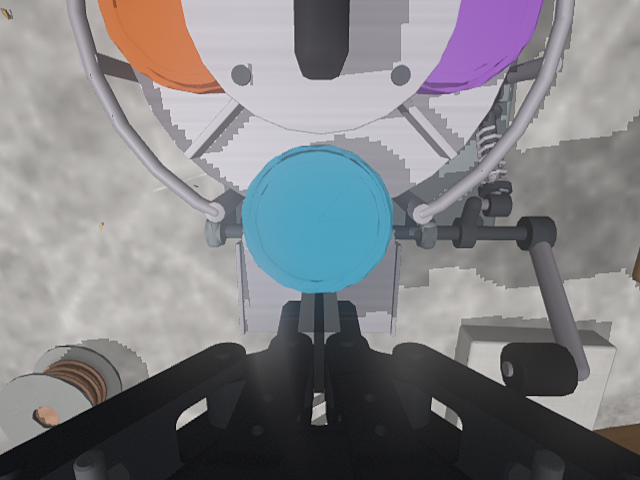

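Jar is sliding straight in, centred in the gap. Continuing.

```bash
python3 -m jog '[{"offset":[0.6,-0.03,0],"roll":0,"jaw":1},{"offset":[0.6,-0.03,0],"roll":0,"jaw":1},{"offset":[0.5,-0.03,0],"roll":0,"jaw":1},{"offset":[0.5,-0.03,0],"roll":0,"jaw":1},{"offset":[0,0,0],"roll":0,"jaw":1}]'
python3 -m jog '[{"offset":[0.3,-0.02,0],"roll":0,"jaw":1},{"offset":[0.3,-0.02,0],"roll":0,"jaw":1},{"offset":[0.2,0,0],"roll":0,"jaw":1},{"offset":[0,0,0],"roll":0,"jaw":1},{"offset":[0,0,0],"roll":0,"jaw":1}]'
python3 -c "
from h import *
d=grab('wrist','w17.png');s=readout.get_state();print(s['ee_pos'],s['contact_force'])
d=grab('side');cv2.imwrite('pics/s17.png',cv2.resize(d['image'][220:330,270:400,::-1],None,fx=6,fy=5.4,interpolation=2))
"
```

```text
t: 17.38
ee_pos: [0.48, 0.019, 0.0216]
tcp_rot: [[0.998, -0.056, 0.002], [-0.056, -0.998, -0.0], [0.002, -0.0, -1.0]]
contact_force: [-0.5, -0.6, -0.0]
gripper_width: 0.003
t: 17.8
ee_pos: [0.4864, 0.0186, 0.0214]
tcp_rot: [[0.998, -0.056, -0.0], [-0.056, -0.998, -0.0], [-0.0, 0.0, -1.0]]
contact_force: [0.5, 0.1, 1.1]
gripper_width: -0.003
[0.48622869 0.01861508 0.0214137 ] [0.47480946 0.61726704 0.03454377]
```

View pics/s17.png

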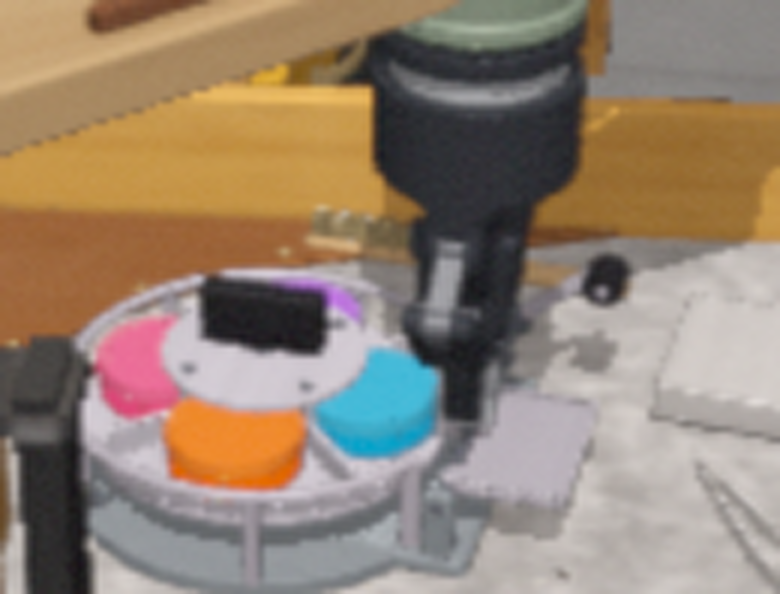

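View pics/w17.png

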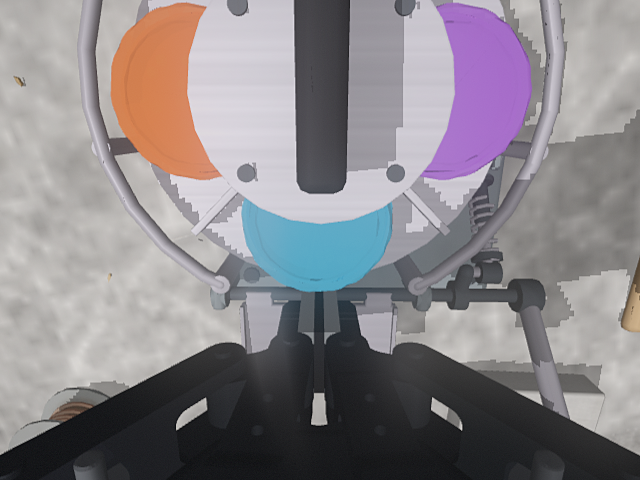

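Nearly home. I'll nudge in small increments until a stop force shows.

```bash
python3 -m jog '[{"offset":[0.15,0,0],"roll":0,"jaw":1},{"offset":[0.15,-0.02,0],"roll":0,"jaw":1},{"offset":[0,0,0],"roll":0,"jaw":1},{"offset":[0,0,0],"roll":0,"jaw":1},{"offset":[0,0,0],"roll":0,"jaw":1}]'
python3 -m jog '[{"offset":[0.15,0,0],"roll":0,"jaw":1},{"offset":[0.1,-0.02,0],"roll":0,"jaw":1},{"offset":[0,0,0],"roll":0,"jaw":1},{"offset":[0,0,0],"roll":0,"jaw":1},{"offset":[0,0,0],"roll":0,"jaw":1}]'
python3 -c "
from h import *
d=grab('wrist','w18.png');s=readout.get_state();print(s['ee_pos'],s['contact_force'])
"
```

```text
t: 18.32
ee_pos: [0.4877, 0.0184, 0.0212]
tcp_rot: [[0.998, -0.056, -0.003], [-0.056, -0.998, -0.0], [-0.003, 0.0, -1.0]]
contact_force: [-5.5, 0.1, 3.6]
gripper_width: -0.003
t: 18.73
ee_pos: [0.4877, 0.0183, 0.021]
tcp_rot: [[0.998, -0.056, -0.008], [-0.056, -0.998, -0.0], [-0.008, 0.0, -1.0]]
contact_force: [-9.6, 0.9, 5.6]
gripper_width: -0.001
[0.48770555 0.01830355 0.0209776 ] [-8.85474184  1.23455003  6.82578638]
```

View pics/w18.png

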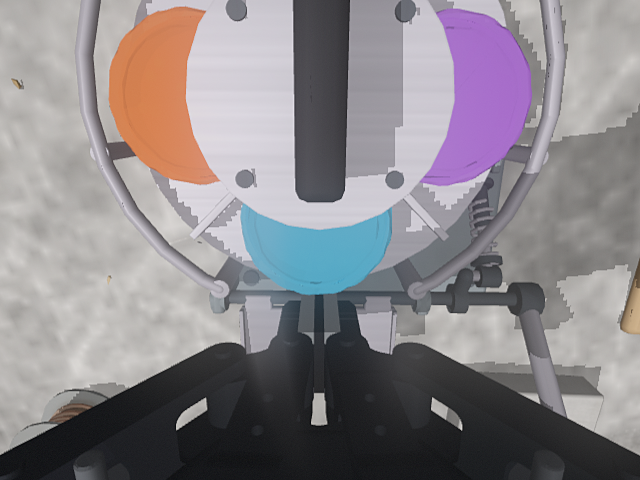

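Stopped with about 9 N at x=0.4877, against 0.4876 predicted for home. Retract and close the lever.

```bash
python3 -m jog '[{"offset":[-1,0.05,0],"roll":0,"jaw":1},{"offset":[-3,0.15,0],"roll":0,"jaw":1},{"offset":[-3.4,0.1,2],"roll":0,"jaw":1},{"offset":[-1,-3.5,2],"roll":0,"jaw":1},{"offset":[0,-3.8,0],"roll":0,"jaw":1}]'
python3 -m jog '[{"offset":[0,0,-1],"roll":0,"jaw":1},{"offset":[0,0,-0.6],"roll":0,"jaw":1},{"offset":[0,0,0],"roll":0,"jaw":1},{"offset":[0,0,0],"roll":0,"jaw":1},{"offset":[0,0,0],"roll":0,"jaw":1}]'
python3 -c "
from h import *
d=grab('wrist','w19.png');s=readout.get_state();print(s['ee_pos'],s['contact_force'])
d=grab('side');cv2.imwrite('pics/s19.png',cv2.resize(d['image'][220:330,270:400,::-1],None,fx=6,fy=5.4,interpolation=2))
"
```

```text
t: 19.2
ee_pos: [0.4075, -0.051, 0.0639]
tcp_rot: [[0.999, -0.051, 0.006], [-0.051, -0.999, -0.001], [0.006, 0.0, -1.0]]
contact_force: [1.6, -0.1, -0.1]
gripper_width: -0.002
t: 19.62
ee_pos: [0.4081, -0.0511, 0.0453]
tcp_rot: [[0.999, -0.055, 0.0], [-0.055, -0.999, 0.0], [0.0, -0.0, -1.0]]
contact_force: [-0.6, 0.2, 0.0]
gripper_width: -0.001
[ 0.40820744 -0.05106127  0.04544205] [ 0.32176479 -0.23248761 -0.21505387]
```

View pics/s19.png

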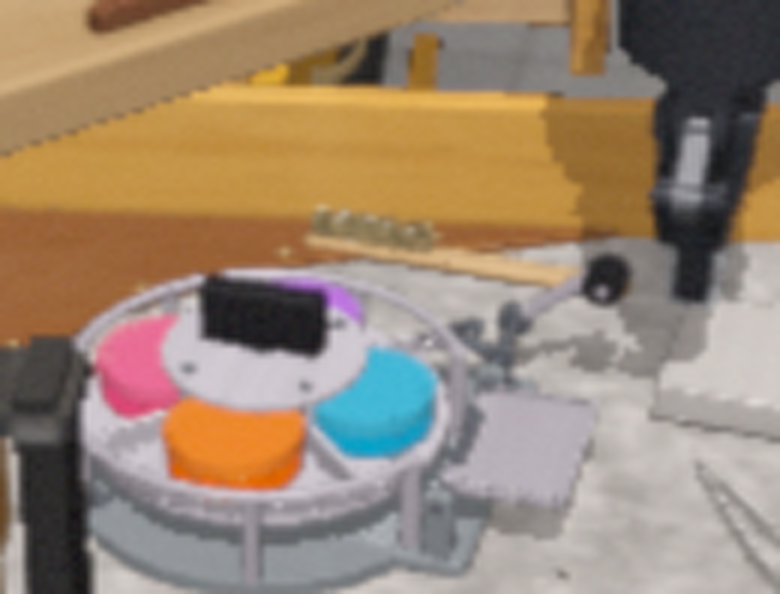

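View pics/w19.png

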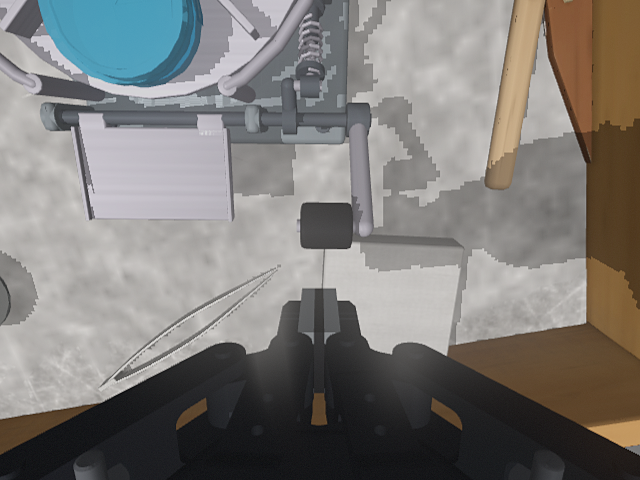

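Fingertips are level with the roller and in line in front of it. The jar is home in the bay. Push +x.

```bash
python3 -m jog '[{"offset":[0.9,-0.05,0],"roll":0,"jaw":1},{"offset":[0.9,-0.05,0],"roll":0,"jaw":1},{"offset":[0.9,-0.05,0],"roll":0,"jaw":1},{"offset":[0.9,-0.05,0],"roll":0,"jaw":1},{"offset":[0.9,-0.05,0],"roll":0,"jaw":1}]'
python3 -m jog '[{"offset":[0.9,-0.05,0],"roll":0,"jaw":1},{"offset":[0.9,-0.05,0],"roll":0,"jaw":1},{"offset":[0.9,-0.05,0],"roll":0,"jaw":1},{"offset":[0.9,-0.05,0],"roll":0,"jaw":1},{"offset":[0.9,-0.05,0],"roll":0,"jaw":1}]'
python3 -m jog '[{"offset":[0,0,0],"roll":0,"jaw":1},{"offset":[-2,0,0],"roll":0,"jaw":1},{"offset":[-3,0,2],"roll":0,"jaw":1},{"offset":[-3,1,3],"roll":0,"jaw":1},{"offset":[-3,2,2],"roll":0,"jaw":1}]'
python3 -m jog '[{"offset":[0,2,2],"roll":0,"jaw":1},{"offset":[0,2,2],"roll":0,"jaw":1},{"offset":[0,0,0],"roll":0,"jaw":1},{"offset":[0,0,0],"roll":0,"jaw":1},{"offset":[0,0,0],"roll":0,"jaw":1}]'
python3 -c "
from h import *
d=grab('wrist','w20.png');s=readout.get_state();print(s['ee_pos'],s['contact_force'])
d=grab('side');cv2.imwrite('pics/s20.png',cv2.resize(d['image'][200:480,250:450,::-1],None,fx=2.1,fy=2.1,interpolation=2))
d=grab('top');cv2.imwrite('pics/t20.png',cv2.resize(d['image'][190:350,200:440,::-1],None,fx=3.3,fy=3.3,interpolation=2))
"
```

```text
t: 20.13
ee_pos: [0.4505, -0.0539, 0.0444]
tcp_rot: [[0.998, -0.055, -0.007], [-0.055, -0.998, 0.0], [-0.007, -0.0, -1.0]]
contact_force: [-3.5, -0.8, 0.1]
gripper_width: -0.001
t: 20.55
ee_pos: [0.4997, -0.0568, 0.0457]
tcp_rot: [[0.998, -0.056, 0.002], [-0.056, -0.998, -0.0], [0.002, 0.0, -1.0]]
contact_force: [1.3, 0.3, -0.4]
gripper_width: -0.001
t: 20.97
ee_pos: [0.3887, -0.028, 0.1152]
tcp_rot: [[0.998, -0.058, 0.001], [-0.058, -0.998, -0.001], [0.001, 0.001, -1.0]]
contact_force: [0.7, 1.2, 1.8]
gripper_width: -0.0
t: 21.38
ee_pos: [0.3887, 0.0124, 0.1535]
tcp_rot: [[0.998, -0.056, -0.001], [-0.056, -0.998, -0.001], [-0.001, 0.001, -1.0]]
contact_force: [-0.0, -0.1, 0.8]
gripper_width: -0.003
[0.38842974 0.01225017 0.15310591] [-1.40120809  0.41957025 -0.76836572]
```

View pics/s20.png

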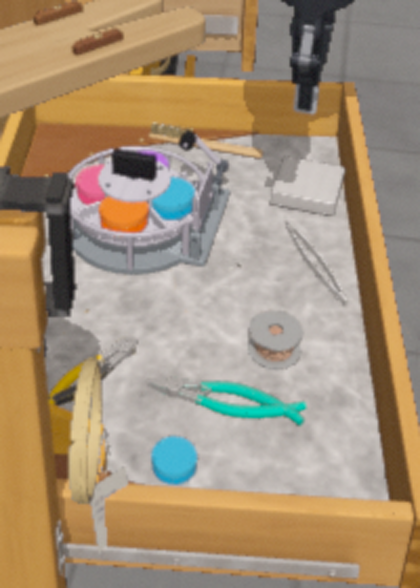

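View pics/w20.png

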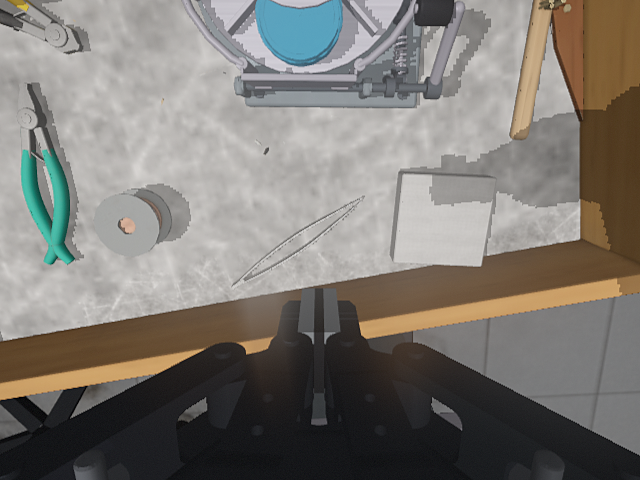

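View pics/t20.png

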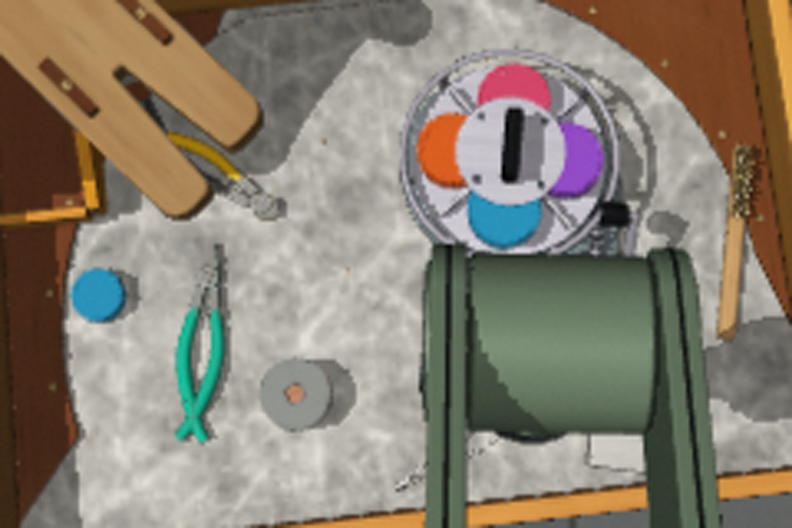

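```bash
python3 -c "
from workcell import job
print(job.finish_job())"
```

```text
the job is handed in; nothing more can be done
None
```

The jar is loaded and the job is handed in, finished at about 21 s of the 64 s allowed.

**What I did:** I pushed the lever and the step snapped open, then turned the knob about -68°, leaving the bay within about 0.3° of facing the gap. I set the larger blue jar upright on the step and slid it in with closed fingers until it stopped. It stopped with about 9 N at x=0.4877, where 0.4876 was predicted for home. Then I pushed the lever back and the step snapped shut.

**Last checks:** the final pictures show the step upright behind the jar, the jar in its bay between the orange and purple ones, and the robot clear of everything. The spool, pliers, cutters and block look unmoved. I never singled out the white pot, so I did not check it.

**What disagreed:** the fingertips sat about 28 mm above the reported TCP, so my first push passed over the roller without touching it. I corrected for the offset after that. The cameras also differed by a few millimetres on where the jar stood, which did no harm.

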